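# Fit and oil the cookie baking panels

### The job

Fit every perforated baking panel on the table into the bay of its own colour in the steel frame: hook its tongue under the lip, then lower the other end until the panel lies flat, and let go. When all are fitted, take the lid off the white oil pot and put it down, take the pastry mop and dip its bristles well down into the pot, dab them on the metal of each fitted panel in turn from left to right (red, yellow, blue, whichever are there), and stand the mop upright in the middle of its green mat again. Put the lid back on the pot, and leave everything else where it is.

Things in the scene. Friction and masses are not known exactly. Their poses are not given: they have to be found in the camera images.
- frame: fixed stainless frame, 154 x 324 mm, open on top, three bays side by side, marked by colour patches on the lip and far wall: red left, yellow middle, blue right. Origin: centre of its underside; x points away from the robot, y along the row to the robot's left, z up. Bay floors are 8 mm above the table; all walls are 6 mm thick; side and far walls rise 18 mm above the bay floor
- lip (a point): middle of the lip's free edge, at its underside; axes as the frame's. The lip runs along the robot's side of all three bays, overhangs the bay floors by 18 mm in +x, its underside is 18 mm and its top 24 mm above the bay floors; the wall below it is 18 mm behind this point
- bay_red (a point): centre of the red bay's floor (upper face); axes as the frame's. Inside the bay is 142 mm long (x) and 100 mm wide (y): the wall under the lip is at x = -71 mm, the lip's free edge at x = -53 mm, the far wall at x = +71 mm
- bay_yellow (a point): centre of the yellow bay's floor (upper face); axes as the frame's. Inside the bay is 142 mm long (x) and 100 mm wide (y): the wall under the lip is at x = -71 mm, the lip's free edge at x = -53 mm, the far wall at x = +71 mm
- bay_blue (a point): centre of the blue bay's floor (upper face); axes as the frame's. Inside the bay is 142 mm long (x) and 100 mm wide (y): the wall under the lip is at x = -71 mm, the lip's free edge at x = -53 mm, the far wall at x = +71 mm
- panel_red: loose perforated aluminium panel, red handle, 250 g, 6 mm thick; may be absent. Plate 114 (x) by 90 mm (y), plus a flat tongue 60 mm wide on its -x end. Origin: underside, below the handle, mid plate; tongue tip at x = -77 mm, other end at x = +57 mm; z up. Handle: upright tab 12 mm thick (x), 50 wide (y), from 6 to 42 mm above the underside. At the start the tongue points roughly to the robot
- panel_yellow: like panel_red but with a yellow handle; may be absent. Fitted, a panel lies flat on its bay's floor with its tongue under the lip, 8 mm of play lengthways and 10 mm sideways. It is too long to go straight down: the tongue goes in first with the other end raised 8 to 25 degrees
- panel_blue: like panel_red but with a blue handle; may be absent. When any panel is fitted there is about 60 mm of room from its handle to the lip and to the far wall
- mop: loose round pastry mop, 90 g, standing upright on its bristles, which are stiff: pale bristle head 36 mm across and 30 mm tall, steel collar 39 mm across to 40 mm, upright wooden handle 24 mm across from 40 to 120 mm. Origin: centre of the bristles' flat underside; z runs up the handle
- mat: fixed green mat, 120 x 120 x 3 mm, the place of the mop. Origin: centre of its underside
- pot: loose white open ceramic oil pot (empty), 450 g, 100 mm across at the rim, 55 mm tall, walls 5 mm, narrowing a little downwards, floor about 5 mm thick. Origin: centre of its underside
- lid: loose wooden lid lying on the pot, 120 g: disc 100 mm across and 6 mm thick, a plug 74 mm across reaching 5 mm below the disc into the pot's mouth, and an upright dark knob on top, 22 mm across, from 6 to 42 mm above the disc's underside. Origin: centre of the disc's underside, which rests on the pot's rim 55 mm above the table; z up. Put down, it stands on the plug; the table between mat and cutter (200 mm right of the mat) is free once all panels are fitted
- cookie_plate: bystander, leave alone: white plate with cookies, 130 mm across, 19 mm tall. Origin: centre of its underside
- mug: bystander, leave alone: blue mug, 80 mm across, 90 mm tall. Origin: centre of its underside
- goblet: bystander, leave alone: green goblet, 74 mm across, 120 mm tall. Origin: centre of its underside
- jar: bystander, leave alone: amber jar, 72 mm across, 100 mm tall. Origin: centre of its underside
- cutter: bystander, leave alone: copper ring cookie cutter, 68 mm across, 35 mm tall. Origin: centre of its underside
- spatula: bystander, leave alone: spatula lying on the table. Origin: on it
- napkin_box: bystander, leave alone: small open wooden box, 100 x 100 x 50 mm. Origin: centre of its underside

How it is judged (in metres and radians):
On the way, in this order (a step that is already met when the one before it is completed fails the run):
1. every panel present lies fitted flat in the bay of its colour, tongue under the lip, let go (x of panel_red in the frame of bay_red between 0.003 and 0.017 m and y of panel_red in the frame of bay_red between -0.008 and 0.008 m and z of panel_red in the frame of bay_red below 0.004 m and angle between each of panel_red, panel_yellow, panel_blue's own z axis and vertical below 0.05 rad and angle between the x axis of each of panel_red, panel_yellow, panel_blue and the x axis of frame, either way round below 0.12 rad and x of panel_yellow in the frame of bay_yellow between 0.003 and 0.017 m and y of panel_yellow in the frame of bay_yellow between -0.008 and 0.008 m and z of panel_yellow in the frame of bay_yellow below 0.004 m and x of panel_blue in the frame of bay_blue between 0.003 and 0.017 m and y of panel_blue in the frame of bay_blue between -0.008 and 0.008 m and z of panel_blue in the frame of bay_blue below 0.004 m and contact force between the fingers and panel_red below 0.1 N and contact force between the fingers and panel_yellow below 0.1 N and contact force between the fingers and panel_blue below 0.1 N), for 0.2 s.
2. the mop's bristles are dipped into the pot, at least 20 mm below the rim (horizontal distance between mop and pot below 0.035 m and z of mop in the frame of pot below 0.035 m and angle between mop's own z axis and vertical below 0.5 rad), for 0.2 s.
3. the mop is dabbed bristles down on the red panel's metal surface (x of mop in the frame of panel_red between -0.06 and 0.06 m and y of mop in the frame of panel_red between -0.05 and 0.05 m and z of mop in the frame of panel_red between 0 and 0.02 m and angle between the z axis of mop and the z axis of panel_red, either way round below 0.5 rad and contact force between mop and panel_red above 0.2 N), for 0.1 s.
4. the mop is dabbed bristles down on the yellow panel's metal surface (x of mop in the frame of panel_yellow between -0.06 and 0.06 m and y of mop in the frame of panel_yellow between -0.05 and 0.05 m and z of mop in the frame of panel_yellow between 0 and 0.02 m and angle between the z axis of mop and the z axis of panel_yellow, either way round below 0.5 rad and contact force between mop and panel_yellow above 0.2 N), for 0.1 s.
5. the mop is dabbed bristles down on the blue panel's metal surface (x of mop in the frame of panel_blue between -0.06 and 0.06 m and y of mop in the frame of panel_blue between -0.05 and 0.05 m and z of mop in the frame of panel_blue between 0 and 0.02 m and angle between the z axis of mop and the z axis of panel_blue, either way round below 0.5 rad and contact force between mop and panel_blue above 0.2 N), for 0.1 s.
At the end, for the whole second after the job is handed in: Each panel present lies flat (0.05 rad) on the floor of its own bay, tongue under the lip; the mop stands upright and still on its mat within 50 mm of its centre; the pot is upright, its lid flat on the rim within 12 mm of centred; bystanders within 50 mm of where they were (x of panel_red in the frame of bay_red between 0.003 and 0.017 m and y of panel_red in the frame of bay_red between -0.008 and 0.008 m and z of panel_red in the frame of bay_red below 0.004 m and angle between each of panel_red, panel_yellow, panel_blue's own z axis and vertical below 0.05 rad and angle between the x axis of each of panel_red, panel_yellow, panel_blue and the x axis of frame, either way round below 0.12 rad and x of panel_yellow in the frame of bay_yellow between 0.003 and 0.017 m and y of panel_yellow in the frame of bay_yellow between -0.008 and 0.008 m and z of panel_yellow in the frame of bay_yellow below 0.004 m and x of panel_blue in the frame of bay_blue between 0.003 and 0.017 m and y of panel_blue in the frame of bay_blue between -0.008 and 0.008 m and z of panel_blue in the frame of bay_blue below 0.004 m and horizontal distance between mop and mat below 0.05 m and height (world z) of mop between 0 and 0.008 m and angle between each of mop, pot's own z axis and vertical below 0.1 rad and linear speed of mop below 0.02 m/s and horizontal distance between lid and pot below 0.012 m and z of lid in the frame of pot between 0.05 and 0.06 m and angle between lid's own z axis and vertical below 0.08 rad); the robot touches nothing.
It fails at once if a bystander (plate, mug, goblet, jar, cutter, spatula or box) is pushed more than 5 cm (distance of any of cookie_plate, mug, goblet, jar, cutter, spatula, napkin_box from where it was at the start of the episode above 0.05 m).
It fails at once if a bystander is knocked over (angle between any of cookie_plate, mug, goblet, jar, cutter, napkin_box's own z axis and vertical above 0.5 rad).
It fails at once if the oil pot is tipped over (angle between pot's own z axis and vertical above 0.5 rad).
Of panel_red, panel_yellow, panel_blue only 2 to 3 are there at a start; the rules pass over those that are not, and their reading is None.
At some moment in a run one of panel_red, panel_yellow, panel_blue may be knocked a few centimetres aside while the robot is not near it.
It also fails if it takes over 210 s, if anything falls off the work surface, if the arm or the gripper's body presses on something with over 40 N, if the wrist force passes 120 N, or if a joint passes its speed limit or range.

### The arm

A 7-joint arm with a two-finger parallel gripper is mounted at the origin on the work surface. World frame = base frame: x ahead of the robot, y to its left, z up, the work surface at z = 0. Lengths are in m, angles in degrees, forces in N, time in s.
With the tool pointing down it reaches from about 0.425 to 0.875 m from the base axis. Payload 4.7 kg.
Tool frame: the origin (TCP) lies at the very end of the fingers, on their centre line; the grasp point (between the pads) lies 19 mm behind it; z points along the fingers, y is the direction in which the jaws open and shut (so a half turn about z gives the same grasp; the last joint's range is limited). The gripper opens to 87 mm and grips with 3 to 60 N. Pads are 19 mm wide; open, the fingers measure 117 mm over their backs; the gripper's body (75 mm by 190 mm) begins 51 mm behind the grasp point.
Start: joints at [75.35, 18.392, -4.016, 83.108, 1.295, 78.541, -3.26], TCP at [0.173, -0.627, 0.223] pointing down, gripper open.
Joint ranges: [-163.93, 163.93], [-17.29, 119.83], [-79.2, 71.16], [3.27, 140.29], [-89.18, 269.18], [5.43, 117.66], [-154.24, 154.24]. Speed limits (degrees/s): [147.25, 147.25, 180, 180, 180, 180, 180].

### API

Orientations are given as [roll, pitch, yaw] about the fixed x, y, z axes, in that order (R = Rz(yaw) Ry(pitch) Rx(roll)).
In Python, from cell import * gives the robot as it stands.
- The arm moves only by the tool arm_command, never from a script. Its argument "targets" is a list that holds one entry, the list of rows, each a list of 7 numbers: the shift along the tool's x, y, z in m, then the turn, a rotation vector about the tool's x, y, z in degrees, then the gripper's target within -1 to 1 (shut at 1, half-way at 0, fully open at -1). In form: [[[tx, ty, tz, rx, ry, rz, claw], ...]]. A call has 1 to 10 rows; each row is the pose to reach, as a shift and turn from the pose commanded when the call began, along the tool's axes at that moment; what a row does not reach only later rows make up. A row lasts 1/10 s, in which the tool goes at most 50 mm and 8.59 degrees, less where a joint would pass 70% of its speed; a pose out of reach is approached as far as the arm can. A call with a gripper value outside its range is refused whole. The fingers move at their own pace and stop on an object; "newtons" is the grip in N (left out, the last holds). Time passes only in rows, so rows that repeat a pose let the fingers close. It gives the time, the measured TCP pose, the force and the opening at its end, in the units of the state.
- get_obs(): the state, without advancing time (a new reading comes with each control period).
- read_camera(name): name is "scene" or "side" or "wrist"; returns a dict with "img" (384x512x3 uint8, red, green, blue), "z_map" (384x512 float32, m along the optical axis (not along the pixel's ray), 0 where there is no reading), "K" (3x3 intrinsics, pixels), "origin" and "attitude" of the camera in the world. Camera axes: x right, y down, z forward; pixel columns grow to the right and rows downward; lengths in m; the calibration is good to about 2 mm. A picture is of the moment at which its call begins.
- sign_off(): hands the job in, once; it reports no verdict.
Trained networks look in the newest picture that a camera, given by its name, has taken for a name from the list of things; names that differ only in an ending like _2 or _b are one class to them, and where a whole thing is asked for, a point or a joint stands for the part that bears it (a point fixed in the world has none). Each returns a list of dicts, best first, with "conf" (0 to 1); they miss things now and then, are a little off and sometimes report something else, mostly with a low value. They report only what shows in the picture. A call takes as long as a camera call.
- search_frame(thing, camera): "position" ([column, row] in pixels, amid what is visible of it).
The state is a dict: "time_s": time; "qpos": joint angles; "joint_velocities": joint speeds; "effort": joint torques, N m; "tool_pos": TCP position; "tool_rot": TCP orientation; "force": force on the tool from outside, world axes, zero at the start; "wrist_torque": the same for the moment, N m; "grip_width": finger opening in m.
Only numpy, scipy, OpenCV 4.12 (cv2) and the standard library are available. Lean on these libraries where they do the work, as an engineer would, in place of code of your own. Each camera call takes 0.05 s, during which the arm holds its last target.

## Working session

There is one attempt and no reset: what is moved stays moved. The work goes in short steps, Python scripts to look and compute and a tool call to move; the robot and the scene stay as the last step left them, time stands still between calls to the robot, and variables do not carry over. Pictures are saved under pics/ and viewed, and the job is handed in when it is done.

Besides the shell and the picture viewer there is one more tool, called after "Request:" as name([rows], argument=value, ...), one row to a line, values as JSON. arm_command: Moves the arm, as the interface text tells. Its arguments: {"type":"object","properties":{"targets":{"type":"array","items":{"type":"array","items":{"type":"array","items":{"type":"number"}}}},"newtons":{"type":"number"}},"required":["targets"]}

```bash
ls -la; mkdir -p pics; cat > h.py <<'E'
from cell import *
import numpy as np, cv2
def cam(name,fn=None):
    d=read_camera(name)
    if fn: cv2.imwrite('pics/'+fn+'.png',d['img'][:,:,::-1])
    return d
E
python3 - <<'E'
from h import *
print(get_obs())
for n in ['scene','side','wrist']:
    d=cam(n,n+'0'); print(n,d['K'],d['origin'],d['attitude'])
    np.savez('pics/'+n+'0.npz',**d)
E
```

```text
total 12
drwxr-xr-x  3 agent agent 4096 Dec  6 13:17 .
drwxr-xr-x 23 root  root  4096 Dec  6 13:17 ..
drwxr-xr-x  2 agent agent 4096 Dec  6 13:17 pics
{'time_s': 0.0, 'qpos': array([75.35044211, 18.43978645, -4.01496793, 83.17577931,  1.29555931,
       78.5401598 , -3.26240272]), 'joint_velocities': array([ 0.02373208,  0.06043468,  0.09626946,  0.00982418,  0.05335026,
       -0.02691703, -0.0288592 ]), 'effort': array([-5.15162956e-04, -4.91284740e+01, -4.04338818e-01, -3.12529600e+01,
       -6.37514004e-02,  4.35996673e-02,  1.70881508e-04]), 'tool_pos': array([ 0.17303223, -0.62596727,  0.22144551]), 'tool_rot': array([-1.79889547e+02,  6.49318316e-03,  1.54565074e+01]), 'force': array([ 0.09357983, -0.2372416 , -0.37293338]), 'wrist_torque': array([-0.02504251, -0.00785873, -0.01667155]), 'grip_width': 0.08672262658851072}
scene [[436.40616227   0.         261.33588562]
 [  0.         436.40616227 192.48264936]
 [  0.           0.           1.        ]] [ 1.43371479 -0.10821653  0.9741499 ] [-1.36626623e+02 -1.09381789e-01  8.20589914e+01]
side [[491.48033621   0.         259.56327749]
 [  0.         491.48033621 196.14749555]
 [  0.           0.           1.        ]] [0.11236134 1.07136835 1.28623996] [-1.36273069e+02  5.29027653e-02 -1.57368680e+02]
wrist [[265.20514941   0.         252.84067615]
 [  0.         265.20514941 188.26830769]
 [  0.           0.           1.        ]] [ 0.24212828 -0.60632075  0.38343881] [ 1.64425551e+02  8.70374752e-02 -7.45093000e+01]
```

View pics/scene0.png

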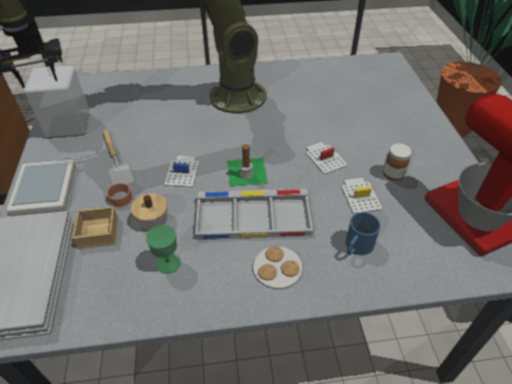

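View pics/side0.png

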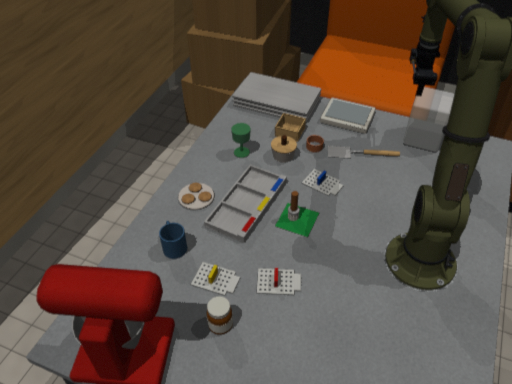

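View pics/wrist0.png

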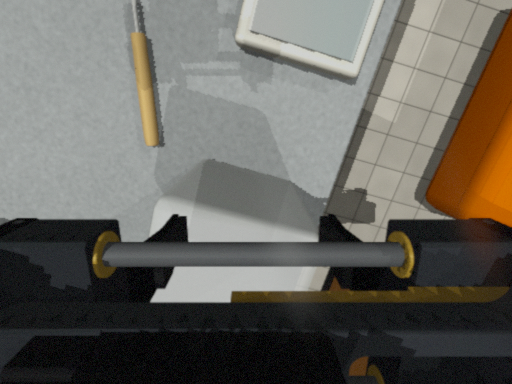

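The scene view shows all three panels: red handle at about (326,153), yellow (362,190), blue (181,168). The frame is around (253,214), the mop at (246,165) on its mat, and the lidded pot at (149,210). The side view shows the same layout. Next I'll measure from the depth clouds of both cameras.

```bash
cat >> h.py <<'E'
from scipy.spatial.transform import Rotation as Rn
def rpy(a): return Rn.from_euler('xyz',a,degrees=True).as_matrix()
def cloud(d):
    z=np.asarray(d['z_map'],float); K=d['K']; h,w=z.shape
    u,v=np.meshgrid(np.arange(w),np.arange(h))
    p=np.stack([(u-K[0,2])/K[0,0]*z,(v-K[1,2])/K[1,1]*z,z],-1)
    P=p@rpy(d['attitude']).T+np.asarray(d['origin'])
    P[z<=0]=np.nan
    return P
def ray(d,uv,zh):
    "world point where pixel ray meets plane z=zh"
    K=d['K'];r=rpy(d['attitude'])@np.array([(uv[0]-K[0,2])/K[0,0],(uv[1]-K[1,2])/K[1,1],1.])
    o=np.asarray(d['origin']);return o+r*(zh-o[2])/r[2]
def proj(d,P):
    p=(np.atleast_2d(P)-np.asarray(d['origin']))@rpy(d['attitude']);K=d['K']
    return np.stack([p[:,0]/p[:,2]*K[0,0]+K[0,2],p[:,1]/p[:,2]*K[1,1]+K[1,2]],-1)
def topdown(ds,x0=.3,x1=1.1,y0=-.5,y1=.6,res=.002,zmin=-0.02,zmax=.3):
    "mosaic image from clouds: rows = x decreasing downward, cols = y decreasing to the right; plus height map"
    H=int((x1-x0)/res);W=int((y1-y0)/res)
    im=np.zeros((H,W,3),np.uint8);hm=np.full((H,W),-1.)
    for d in ds:
        P=cloud(d).reshape(-1,3);c=d['img'].reshape(-1,3)
        m=np.isfinite(P[:,2])&(P[:,2]>zmin)&(P[:,2]<zmax)&(P[:,0]>x0)&(P[:,0]<x1)&(P[:,1]>y0)&(P[:,1]<y1)
        P=P[m];c=c[m];o=np.argsort(P[:,2]);P=P[o];c=c[o]
        i=((x1-P[:,0])/res).astype(int).clip(0,H-1);j=((y1-P[:,1])/res).astype(int).clip(0,W-1)
        for a in range(len(P)):
            if P[a,2]>hm[i[a],j[a]]: hm[i[a],j[a]]=P[a,2];im[i[a],j[a]]=c[a]
    return im,hm
E
python3 - <<'E'
from h import *
ds=[dict(np.load(f'pics/{n}0.npz')) for n in ['scene','side']]
for d in ds:
    P=cloud(d).reshape(-1,3);c=d['img'].reshape(-1,3).astype(int)
    hsv=cv2.cvtColor(d['img'],cv2.COLOR_RGB2HSV).reshape(-1,3).astype(int)
    t=(np.abs(P[:,2])<.02)&(P[:,0]>.3)&(P[:,0]<1);print('table z',np.median(P[t,2]))
    ok=np.isfinite(P[:,2])&(P[:,0]>.35)&(P[:,0]<1.0)&(abs(P[:,1])<.5)&(P[:,2]<.15)
    for n,lo,hi in [('red',(172,8),0),('yel',(22,32),0),('blue',(105,125),0),('green',(50,75),0),('wood',(8,20),0)]:
        hh=hsv[:,0]; m=ok&(hsv[:,1]>130)&(hsv[:,2]>60)
        m&= ((hh>=lo[0])|(hh<=lo[1])) if n=='red' else ((hh>=lo[0])&(hh<=lo[1]))
        lab=np.zeros(len(P),np.uint8);lab[m]=1
        k,L,s,ce=cv2.connectedComponentsWithStats(lab.reshape(384,512))
        for i in range(1,k):
            if s[i,4]>=6:
                q=P[(L.reshape(-1)==i)]; print(n,s[i,4],ce[i].round(),np.median(q,0).round(3),q.min(0).round(3),q.max(0).round(3))
im,hm=topdown(ds,res=.002)
cv2.imwrite('pics/td0.png',cv2.resize(im[:,:,::-1],None,fx=1.4,fy=1.4))
E
```

```text
table z 0.0006283513184272005
red 82 [327. 153.] [0.408 0.251 0.031] [0.394 0.231 0.013] [0.417 0.274 0.045]
red 63 [288. 192.] [0.561 0.096 0.034] [0.554 0.065 0.029] [0.569 0.127 0.038]
red 43 [292. 233.] [0.704 0.081 0.016] [0.699 0.051 0.009] [0.708 0.112 0.021]
yel 117 [362. 192.] [0.589 0.315 0.032] [0.583 0.293 0.01 ] [0.594 0.338 0.046]
yel 79 [253. 193.] [ 0.551 -0.008  0.034] [ 0.542 -0.041  0.029] [0.561 0.022 0.037]
yel 58 [254. 235.] [ 0.693 -0.026  0.016] [ 0.689 -0.057  0.006] [0.698 0.009 0.024]
blue 99 [181. 167.] [ 0.41  -0.219  0.032] [ 0.4   -0.24   0.014] [ 0.418 -0.198  0.046]
blue 69 [217. 194.] [ 0.541 -0.114  0.034] [ 0.532 -0.147  0.03 ] [ 0.551 -0.084  0.038]
blue 37 [216. 236.] [ 0.683 -0.125  0.016] [ 0.679 -0.161  0.011] [ 0.69  -0.098  0.021]
green 607 [247. 173.] [ 0.436 -0.012  0.003] [ 0.365 -0.071 -0.004] [0.484 0.044 0.008]
wood 17 [245. 147.] [ 0.445 -0.017  0.122] [ 0.437 -0.024  0.12 ] [ 0.453 -0.011  0.125]
wood 67 [399. 162.] [0.524 0.442 0.073] [0.494 0.417 0.061] [0.532 0.469 0.082]
wood 19 [127. 195.] [ 0.508 -0.378  0.029] [ 0.468 -0.392  
[... 891 characters left out ...]
] [0.484 0.051 0.01 ]
wood 7 [282. 124.] [ 0.659 -0.482  0.003] [ 0.656 -0.498 -0.004] [ 0.663 -0.457  0.013]
wood 19 [283. 137.] [ 0.597 -0.309  0.074] [ 0.578 -0.408  0.013] [ 0.63  -0.293  0.096]
wood 150 [314. 143.] [ 0.491 -0.39   0.019] [ 0.458 -0.438  0.002] [ 0.522 -0.36   0.038]
wood 65 [195. 187.] [0.815 0.001 0.017] [ 0.796 -0.023  0.007] [0.834 0.018 0.025]
wood 68 [205. 196.] [0.761 0.027 0.018] [0.742 0.009 0.009] [0.78  0.048 0.023]
wood 23 [294. 194.] [ 0.441 -0.011  0.121] [ 0.431 -0.02   0.115] [ 0.449 -0.002  0.128]
wood 71 [188. 198.] [0.811 0.059 0.016] [0.794 0.038 0.01 ] [0.832 0.081 0.025]
wood 80 [217. 319.] [0.487 0.481 0.075] [0.463 0.458 0.066] [0.521 0.49  0.083]
```

View pics/td0.png

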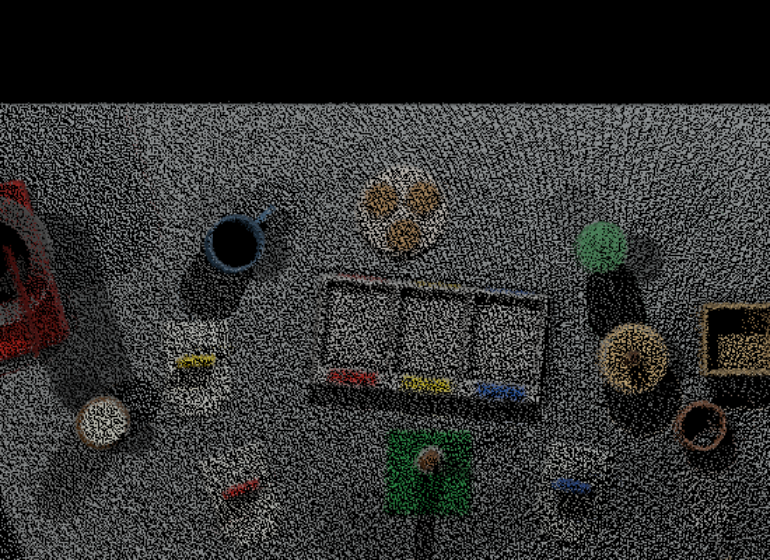

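```bash
cat >> h.py <<'E'
def plan(p,yaw,tilt=0.,note=''):
    """target TCP p; yaw of the panel-like x axis (tool y); tilt deg: far end (+x) raised"""
    s=get_obs();R0=rpy(s['tool_rot']);
    R=rpy([0,0,yaw])@Rn.from_euler('y',-tilt,degrees=True).as_matrix()@rpy([180,0,90])
    d=R0.T@(np.asarray(p)-s['tool_pos']);r=Rn.from_matrix(R0.T@R).as_rotvec(degrees=True)
    print(note,'t=%.2f'%s['time_s'],'d',d.round(4).tolist(),'r',r.round(2).tolist(),'rows',round(float(max(np.linalg.norm(d)/.05,np.linalg.norm(r)/8.59)),1),'grip %.4f'%s['grip_width'],'F',s['force'].round(1))
E
python3 - <<'E'
from h import *
plan([.5,-.05,.35],-5.5)
E
```

```text
t=0.15 d [0.4687, -0.4683, -0.1277] r [-0.08, -0.04, -69.04] rows 13.5 grip 0.0872 F [ 0.2 -0.4  0.2]
```

Request:
arm_command([
  [[0.03,-0.03,-0.06,0,0,-6,-1],[0.08,-0.07,-0.1,0,0,-12,-1],[0.12,-0.12,-0.127,0,0,-18,-1],[0.16,-0.16,-0.127,0,0,-24,-1],[0.2,-0.2,-0.127,0,0,-30,-1],[0.24,-0.24,-0.127,0,0,-36,-1],[0.28,-0.28,-0.127,0,0,-42,-1],[0.32,-0.32,-0.127,0,0,-48,-1],[0.35,-0.35,-0.127,0,0,-53,-1],[0.38,-0.38,-0.127,0,0,-58,-1]],
])

```text
time_s: 1.15
tool_pos: [0.4004, -0.2247, 0.3485]
tool_rot: [180.0, 0.0, 73.7]
force: [0.9, 0.0, 0.5]
grip_width: 0.0874
```

```bash
python3 - <<'E'
from h import *
plan([.47,-.02,.35],-5.5)
E
```

```text
t=1.15 d [0.216, 0.0092, -0.0016] r [0.02, 0.04, -10.85] rows 4.3 grip 0.0874 F [0.9 0.  0.5]
```

Request:
arm_command([
  [[0.05,0,0,0,0,-3,-1],[0.1,0.005,0,0,0,-6,-1],[0.15,0.008,0,0,0,-9,-1],[0.2,0.009,0,0,0,-10.8,-1],[0.216,0.009,0,0,0,-10.8,-1],[0.216,0.009,0,0,0,-10.8,-1],[0.216,0.009,0,0,0,-10.8,-1]],
])

```text
time_s: 1.85
tool_pos: [0.4697, -0.0231, 0.3482]
tool_rot: [-180.0, 0.1, 84.2]
force: [-0.5, 0.1, 0.4]
grip_width: 0.0872
```

```bash
python3 - <<'E'
from h import *
plan([.47,-.02,.35],-5.5)
d=cam('wrist','w1');np.savez('pics/w1.npz',**d);print(d['origin'],d['attitude'])
P=cloud(d);im,hm=topdown([d],.3,1.,-.4,.5);print(np.nanmedian(P[...,2]))
cv2.imwrite('pics/td1.png',cv2.resize(im[:,:,::-1],None,fx=1.6,fy=1.6))
E
```

```text
t=1.85 d [0.0031, -0.0, -0.0018] r [-0.04, 0.05, -0.26] rows 0.1 grip 0.0872 F [-0.5  0.1  0.4]
[0.47560821 0.05035352 0.51003361] [ 1.64399691e+02  7.32627285e-02 -5.72749268e+00]
0.007280320861450029
```

View pics/w1.png

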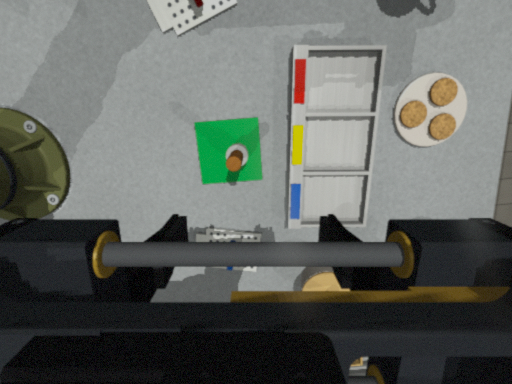

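The wrist view shows the frame upright at columns 290–385, rows 45–230. The mop and mat are near (235,155), and part of the red panel is at the top, around (195,8). I'll fit the frame rectangle next.

```bash
cat >> h.py <<'E'
def ringfit(pts,lo=0,hi=100): pass
E
python3 - <<'E'
from h import *
for n in ['w1','scene0','side0']:
    d=dict(np.load(f'pics/{n}.npz'));P=cloud(d).reshape(-1,3);hsv=cv2.cvtColor(d['img'],cv2.COLOR_RGB2HSV).reshape(-1,3).astype(int)
    ok=(P[:,0]>.5)&(P[:,0]<.73)&(P[:,1]>-.22)&(P[:,1]<.2)
    # lip top
    m=ok&(P[:,2]>.028)&(P[:,2]<.037);q=P[m]
    r=cv2.minAreaRect(q[:,:2].astype(np.float32));print(n,'lip',m.sum(),np.median(q[:,2]).round(4),r)
    m=ok&(P[:,2]>.0225)&(P[:,2]<.037);q=P[m];r=cv2.minAreaRect(q[:,:2].astype(np.float32));print(' all',r)
    f=ok&(P[:,2]>.004)&(P[:,2]<.013);print(' floor',np.median(P[f,2]))
    for c,(a,b) in dict(red=(172,8),yel=(22,32),blue=(105,125)).items():
        h=hsv[:,0];mm=ok&(hsv[:,1]>110)&(hsv[:,2]>60)&(P[:,0]<.6)&(((h>=a)|(h<=b)) if c=='red' else ((h>=a)&(h<=b)))
        L=np.zeros(len(P),np.uint8);L[mm]=1
        uv=np.argwhere(L.reshape(384,512)).mean(0)[::-1];print('  ',c,mm.sum(),uv.round(1),ray(d,uv,.032).round(4))
E
```

```text
w1 lip 2541 0.0325 ((0.6114794611930847, -0.015919268131256104), (0.3236469030380249, 0.15250897407531738), 84.72235107421875)
 all ((0.6128014922142029, -0.016011297702789307), (0.32486599683761597, 0.1552041471004486), 84.67224884033203)
 floor 0.007778623542837648
   red 461 [299.4  80.5] [0.5583 0.0969 0.032 ]
   yel 1031 [372.2 234.7] [ 0.6858 -0.2     0.032 ]
   blue 298 [294.9 200.3] [ 0.5387 -0.1139  0.032 ]
scene0 lip 805 0.0322 ((0.6157153248786926, -0.01588962972164154), (0.3232652544975281, 0.16022779047489166), 84.95074462890625)
 all ((0.6162257194519043, -0.0158415287733078), (0.3242104649543762, 0.16123619675636292), 84.95074462890625)
 floor 0.008204204330919118
   red 82 [288.4 191.6] [0.5599 0.0969 0.032 ]
   yel 98 [251.9 192.8] [ 0.5497 -0.0112  0.032 ]
   blue 77 [217.  193.6] [ 0.5391 -0.1141  0.032 ]
side0 lip 454 0.0315 ((0.6130136847496033, -0.011228412389755249), (0.3301090598106384, 0.15458518266677856), 84.66429138183594)
 all ((0.6137320399284363, -0.01397337019443512), (0.3350745439529419, 0.15722930431365967), 84.37525939941406)
 floor 0.007294186970849048
   red 80 [248.1 223.8] [0.5612 0.0977 0.032 ]
   yel 77 [262.8 203.4] [ 0.5511 -0.0076  0.032 ]
   blue 60 [276.7 184.2] [ 0.541  -0.1145  0.032 ]
```

```bash
python3 - <<'E'
from h import *
plan([.42,.19,.3],-5.5)
E
```

```text
t=1.90 d [0.2077, -0.0712, 0.0481] r [-0.04, 0.04, -0.37] rows 4.5 grip 0.0869 F [ 0.7 -0.5  0.8]
```

Request:
arm_command([
  [[0.045,-0.015,0.01,0,0,0,-1],[0.09,-0.03,0.02,0,0,0,-1],[0.13,-0.045,0.03,0,0,0,-1],[0.17,-0.06,0.04,0,0,0,-1],[0.208,-0.071,0.048,0,0,0,-1],[0.208,-0.071,0.048,0,0,0,-1],[0.208,-0.071,0.048,0,0,0,-1]],
])

```text
time_s: 2.6
tool_pos: [0.4204, 0.1906, 0.3003]
tool_rot: [180.0, 0.1, 84.2]
force: [-0.2, -1.9, 0.1]
grip_width: 0.087
```

```bash
python3 - <<'E'
from h import *
d=cam('wrist','w2');np.savez('pics/w2.npz',**d)
print(get_obs()['tool_pos'],get_obs()['qpos'].round(1))
P=cloud(d).reshape(-1,3);hsv=cv2.cvtColor(d['img'],cv2.COLOR_RGB2HSV).reshape(-1,3).astype(int)
ok=(P[:,0]>.3)&(P[:,1]>.12)&(P[:,1]<.45)&(P[:,2]<.06)
for c,(a,b) in dict(red=(172,8),yel=(22,32)).items():
    h=hsv[:,0];m=ok&(hsv[:,1]>110)&(hsv[:,2]>50)&(((h>=a)|(h<=b)) if c=='red' else ((h>=a)&(h<=b)))
    L=(m.reshape(384,512)).astype(np.uint8);k,LL,s,ce=cv2.connectedComponentsWithStats(L)
    i=1+np.argmax(s[1:,4]);q=P[LL.reshape(-1)==i];t=q[q[:,2]>.037]
    print(c,s[i],ce[i],np.median(t,0),cv2.minAreaRect(t[:,:2].astype(np.float32)))
    o=np.median(t,0)
    pl=P[(np.hypot(P[:,0]-o[0],P[:,1]-o[1])<.1)&(P[:,2]>.004)&(P[:,2]<.0095)&(hsv[:,1]<60)&(hsv[:,2]>130)]
    print(' plate',len(pl),np.median(pl[:,2]),cv2.minAreaRect(pl[:,:2].astype(np.float32)))
E
```

```text
[0.42086228 0.18962553 0.30044977] [ 36.4  -8.4 -57.   99.6  -7.   85.  -25.6]
red [227 107  19  32 258] [235.81007752 122.67054264] [0.39799496 0.25384676 0.04172813] ((0.39799126982688904, 0.2536540627479553), (0.011245609261095524, 0.048151757568120956), 19.64464569091797)
 plate 3546 0.005900086471711863 ((0.3878408372402191, 0.25047263503074646), (0.13413311541080475, 0.08996152132749557), 19.585994720458984)
yel [344  46  17  40 532] [351.7575188   66.04323308] [0.57981276 0.31814173 0.04139552] ((0.5810114741325378, 0.31783542037010193), (0.01266297698020935, 0.04920457303524017), 2.3899612426757812)
 plate 3824 0.005699598816646972 ((0.5710171461105347, 0.3175940215587616), (0.13401155173778534, 0.09004554152488708), 2.8786890506744385)
```

View pics/w2.png

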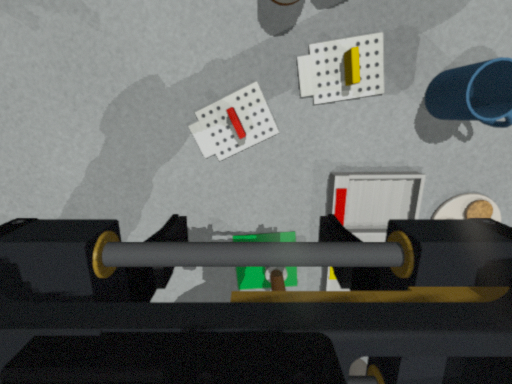

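```bash
python3 - <<'E'
from h import *
plan([.398,.254,.10],19.6)
plan([.398,.254,.011],19.6)
E
```

```text
t=2.65 d [0.0619, -0.0294, 0.2004] r [-0.0, 0.05, -25.52] rows 4.2 grip 0.0872 F [ 0.2 -0.6  0.3]
 t=2.65 d [0.0619, -0.0294, 0.2894] r [-0.0, 0.05, -25.52] rows 5.9 grip 0.0872 F [ 0.2 -0.6  0.3]
```

Request:
arm_command([
  [[0.02,-0.01,0.04,0,0,-7,-1],[0.04,-0.02,0.08,0,0,-14,-1],[0.062,-0.029,0.12,0,0,-21,-1],[0.062,-0.029,0.16,0,0,-25.5,-1],[0.062,-0.029,0.2,0,0,-25.5,-1],[0.062,-0.029,0.2,0,0,-25.5,-1],[0.062,-0.029,0.2,0,0,-25.5,-1]],
])

```text
time_s: 3.35
tool_pos: [0.3982, 0.2552, 0.1007]
tool_rot: [-179.9, -0.1, 109.6]
force: [0.7, 0.5, 0.2]
grip_width: 0.0872
```

```bash
python3 - <<'E'
from h import *
plan([.398,.254,.011],19.6); print(get_obs()['qpos'].round(1))
E
```

```text
t=3.35 d [-0.0011, -0.0005, 0.0897] r [-0.09, -0.05, -0.0] rows 1.8 grip 0.0872 F [0.7 0.5 0.2]
[ 26.4   9.6 -65.5 114.2   9.8  62.2 -23.8]
```

Request:
arm_command([
  [[-0.001,0,0.03,0,0,0,-1],[-0.001,0,0.06,0,0,0,-1],[-0.001,0,0.08,0,0,0,-1],[-0.001,0,0.09,0,0,0,-1],[-0.001,0,0.09,0,0,0,-1],[-0.001,0,0.09,0,0,0,0.5],[-0.001,0,0.09,0,0,0,1],[-0.001,0,0.09,0,0,0,1],[-0.001,0,0.09,0,0,0,1],[-0.001,0,0.09,0,0,0,1]],
], newtons=40)

```text
time_s: 4.35
tool_pos: [0.3981, 0.2554, 0.0107]
tool_rot: [180.0, 0.0, 109.8]
force: [0.4, -0.5, -1.7]
grip_width: 0.0551
```

Request:
arm_command([
  [[0,0,0,0,0,0,1],[0,0,0,0,0,0,1],[0,0,0,0,0,0,1]],
])

```text
time_s: 4.65
tool_pos: [0.3977, 0.2555, 0.0104]
tool_rot: [-180.0, -0.0, 109.8]
force: [-0.7, 0.4, -0.0]
grip_width: 0.0308
```

```bash
python3 - <<'E'
from h import *
plan([.41,.22,.2],-5.4); print(get_obs()['qpos'].round(1))
E
```

```text
t=4.65 d [-0.0375, -0.0005, -0.1896] r [-0.01, 0.0, 25.16] rows 3.9 grip 0.0308 F [-0.7  0.4 -0. ]
[ 18.4  19.6 -59.8 118.7  21.3  53.1 -33.3]
```

Request:
arm_command([
  [[0,0,0,0,0,0,1],[0,0,0,0,0,0,1],[0,0,0,0,0,0,1],[0,0,0,0,0,0,1],[0,0,0,0,0,0,1]],
])

```text
time_s: 5.15
tool_pos: [0.398, 0.2555, 0.0104]
tool_rot: [180.0, -0.0, 109.8]
force: [0.8, -0.0, -0.8]
grip_width: 0.0116
```

```bash
python3 - <<'E'
from h import *
plan([.43,.20,.2],-5.4); print(get_obs()['qpos'].round(1))
E
```

```text
t=5.15 d [-0.0631, 0.0114, -0.1896] r [0.01, -0.01, 25.16] rows 4.0 grip 0.0116 F [ 0.8 -0.  -0.8]
[ 18.4  19.6 -59.8 118.7  21.3  53.1 -33.3]
```

Request:
arm_command([
  [[0,0,-0.03,0,0,0,1],[0,0,-0.07,0,0,0,1],[-0.005,0.001,-0.11,0,0,4,1],[-0.02,0.004,-0.15,0,0,10,1],[-0.04,0.007,-0.18,0,0,17,1],[-0.06,0.011,-0.19,0,0,23,1],[-0.063,0.011,-0.19,0,0,25.2,1],[-0.063,0.011,-0.19,0,0,25.2,1]],
])

```text
time_s: 5.95
tool_pos: [0.4294, 0.1987, 0.2002]
tool_rot: [-180.0, 0.1, 84.4]
force: [0.2, -0.1, -3.1]
grip_width: 0.0115
```

```bash
cat >> h.py <<'E'
FC=np.array([.6135,-.0155]);FY=-5.4
def bay(c,x,y,z):
    "world point from bay coords"
    a=np.deg2rad(FY);o=FC+{'r':.106,'y':0,'b':-.106}[c]*np.array([-np.sin(a),np.cos(a)])
    return np.array([*(o+np.array([np.cos(a)*x-np.sin(a)*y,np.sin(a)*x+np.cos(a)*y])),.008+z])
def tcp_for(c,tipx,tipz,tilt,y=0,h=.0104):
    "TCP for tongue-tip bottom at (tipx,tipz) in bay coords, tilt; h = TCP height over underside in panel"
    t=np.deg2rad(tilt);x=tipx+.077*np.cos(t)-h*np.sin(t);z=tipz+.077*np.sin(t)+h*np.cos(t)
    return bay(c,x,y,z)
E
python3 - <<'E'
from h import *
print(get_obs()['qpos'].round(1))
p=tcp_for('r',-.045,.003,15,.0014);print(p)
plan(p+[0,0,.07],FY,15)
plan(p,FY,15)
plan(tcp_for('r',-.067,.002,15,.0014),FY,15)
d=cam('wrist','w3');d=cam('scene','s3')
E
```

```text
[ 36.9  -1.  -63.3 107.3  -0.9  73.2 -31.7]
[0.65017338 0.08891212 0.0409747 ]
 t=5.95 d [-0.0878, 0.2304, 0.0892] r [-15.03, 0.08, -0.15] rows 5.2 grip 0.0115 F [ 0.2 -0.1 -3.1]
 t=5.95 d [-0.0877, 0.2305, 0.1592] r [-15.03, 0.08, -0.15] rows 5.9 grip 0.0115 F [ 0.2 -0.1 -3.1]
 t=5.95 d [-0.0878, 0.2085, 0.1602] r [-15.03, 0.08, -0.15] rows 5.5 grip 0.0115 F [ 0.2 -0.1 -3.1]
```

View pics/w3.png

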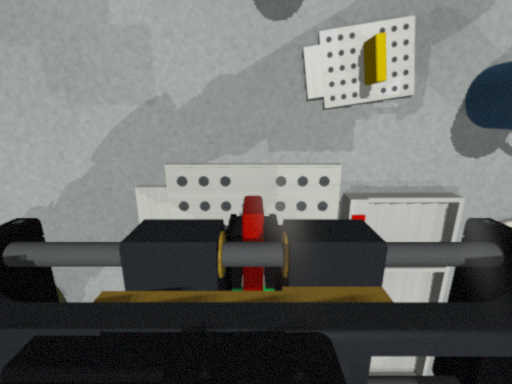

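The red panel is held at (252,200) and square to the fingers. Next I move over the red bay with the tilt.

Request:
arm_command([
  [[-0.015,0.04,0.01,-2,0,0,1],[-0.03,0.08,0.02,-5,0,0,1],[-0.045,0.12,0.03,-8,0,0,1],[-0.06,0.155,0.045,-11,0,0,1],[-0.072,0.19,0.06,-13,0,0,1],[-0.082,0.215,0.075,-15,0,0,1],[-0.088,0.23,0.089,-15,0,-0.1,1],[-0.088,0.23,0.089,-15,0,-0.1,1],[-0.088,0.23,0.089,-15,0,-0.1,1]],
])

```text
time_s: 6.95
tool_pos: [0.6488, 0.0918, 0.1103]
tool_rot: [165.2, -0.0, 84.7]
force: [0.6, 1.3, -2.0]
grip_width: 0.0118
```

```bash
cat >> h.py <<'E'
def pview(fn):
    d=cam('wrist',fn);np.savez('pics/'+fn+'.npz',**d);return d
E
python3 - <<'E'
from h import *
print(get_obs()['qpos'].round(1))
p=tcp_for('r',-.045,.003,15,.0014)
plan(p,FY,15)
d=pview('w4');cam('side','sd4');cam('scene','s4')
P=cloud(d).reshape(-1,3)
ok=(P[:,0]>.5)&(P[:,0]<.73)&(P[:,1]>-.22)&(P[:,1]<.2)&(P[:,2]>.0225)&(P[:,2]<.037)
print(cv2.minAreaRect(P[ok][:,:2].astype(np.float32)))
E
```

```text
[ 32.1  21.6 -53.3 102.6  28.9  53.1 -37.8]
 t=6.95 d [-0.0028, -0.0162, 0.0675] r [-0.18, -0.08, 0.13] rows 1.4 grip 0.0118 F [ 0.6  1.3 -2. ]
((0.6193099617958069, 0.06221333146095276), (0.16913381218910217, 0.1542021781206131), 83.92705535888672)
```

View pics/w4.png

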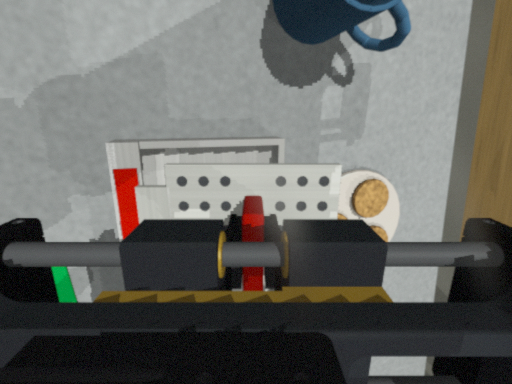

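View pics/s4.png

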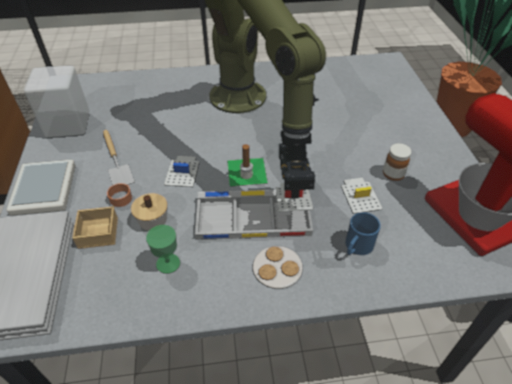

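```bash
cat >> h.py <<'E'
def relcheck(d,c,zlo=.045):
    P=cloud(d).reshape(-1,3);a=np.deg2rad(FY);o=bay(c,0,0,0)
    q=(P-o)@np.array([[np.cos(a),-np.sin(a),0],[np.sin(a),np.cos(a),0],[0,0,1.]])
    return q
E
python3 - <<'E'
from h import *
d=dict(np.load('pics/w4.npz'));q=relcheck(d,'r')
f=(abs(q[:,0])<.1)&(abs(q[:,1])<.075)&(q[:,2]>.013)&(q[:,2]<.027)
pc=lambda v:np.percentile(v,[0.5,2,98,99.5]).round(4)
print('frame x',pc(q[f,0]),'y',pc(q[f,1]))
l=f&(q[:,2]>.021)&(q[:,0]<-.03);print('lip x',pc(q[l,0]),pc(q[l,2]))
for s in (-.06,0,.06):
    w=f&(abs(q[:,0]-s)<.015)&(q[:,1]>.03);print('wall y at',s,pc(q[w,1]))
p=(abs(q[:,0])<.12)&(abs(q[:,1])<.075)&(q[:,2]>.045)&(q[:,2]<.13)&(d['img'].reshape(-1,3).min(1)>110)
print(p.sum(),'panel',pc(q[p,0]),pc(q[p,1]),pc(q[p,2]))
for s in (-.03,0,.05,.08):
    w=p&(abs(q[:,0]-s)<.015);print(s,q[w,1].max().round(4),np.median(q[w,2]).round(4))
E
```

```text
frame x [-0.0774 -0.077   0.0729  0.0754] y [-0.0258 -0.0202  0.0557  0.0558]
lip x [-0.0775 -0.0772 -0.0541 -0.0536] [0.0219 0.0224 0.0264 0.0267]
wall y at -0.06 [0.0302 0.0306 0.0557 0.0558]
wall y at 0 [0.0498 0.0499 0.0558 0.0559]
wall y at 0.06 [0.033  0.034  0.0558 0.0559]
9463 panel [-0.0494 -0.0469  0.0767  0.0786] [0.0091 0.0103 0.0472 0.0473] [0.0774 0.0787 0.1115 0.1122]
-0.03 0.0474 0.0838
0 0.0474 0.091
0.05 0.0476 0.1044
0.08 0.0476 0.1104
```

Request:
arm_command([
  [[-0.003,-0.005,0.02,0,0,0.1,1],[-0.003,-0.01,0.04,0,0,0.1,1],[-0.003,-0.014,0.055,0,0,0.1,1],[-0.003,-0.016,0.065,0,0,0.1,1],[-0.003,-0.016,0.067,0,0,0.1,1],[-0.003,-0.016,0.067,0,0,0.1,1]],
])

```text
time_s: 7.7
tool_pos: [0.652, 0.0877, 0.0429]
tool_rot: [165.0, -0.0, 84.6]
force: [0.2, 0.1, -2.9]
grip_width: 0.0117
```

```bash
python3 - <<'E'
from h import *
plan(tcp_for('r',-.045,.003,15,.0014),FY,15)
plan(tcp_for('r',-.056,.002,15,.0014),FY,15)
plan(tcp_for('r',-.067,.002,15,.0014),FY,15)
plan(tcp_for('r',-.067,.001,8,.0014),FY,8)
plan(tcp_for('r',-.067,.0005,0,.0014),FY,0)
E
```

```text
t=7.70 d [0.0011, -0.0024, 0.0014] r [0.03, -0.02, -0.02] rows 0.1 grip 0.0117 F [ 0.2  0.1 -2.9]
 t=7.70 d [0.001, -0.0133, -0.0005] r [0.03, -0.02, -0.02] rows 0.3 grip 0.0117 F [ 0.2  0.1 -2.9]
 t=7.70 d [0.001, -0.0239, -0.0034] r [0.03, -0.02, -0.02] rows 0.5 grip 0.0117 F [ 0.2  0.1 -2.9]
 t=7.70 d [0.001, -0.0235, 0.0071] r [7.03, -0.02, -0.02] rows 0.8 grip 0.0117 F [ 0.2  0.1 -2.9]
 t=7.70 d [0.001, -0.0242, 0.0184] r [15.03, -0.02, -0.02] rows 1.7 grip 0.0117 F [ 0.2  0.1 -2.9]
```

Request:
arm_command([
  [[0.001,-0.005,0.001,0,0,0,1],[0.001,-0.01,0,0,0,0,1],[0.001,-0.014,0,0,0,0,1],[0.001,-0.018,-0.001,0,0,0,1],[0.001,-0.021,-0.002,0,0,0,1],[0.001,-0.024,-0.003,0,0,0,1],[0.001,-0.024,-0.003,0,0,0,1]],
])

```text
time_s: 8.4
tool_pos: [0.6277, 0.0906, 0.0394]
tool_rot: [165.0, 0.0, 84.6]
force: [-0.4, 0.6, -3.1]
grip_width: 0.0116
```

```bash
python3 - <<'E'
from h import *
plan(tcp_for('r',-.067,.002,15,.0014),FY,15)
plan(tcp_for('r',-.067,.001,8,.0014),FY,8)
plan(tcp_for('r',-.067,.0005,0,.0014),FY,0)
d=pview('w5');cam('side','sd5')
E
```

```text
t=8.40 d [0.0005, 0.0007, -0.0004] r [0.01, 0.01, -0.02] rows 0.0 grip 0.0116 F [-0.4  0.6 -3.1]
 t=8.40 d [0.0005, 0.0011, 0.0101] r [7.01, 0.01, -0.02] rows 0.8 grip 0.0116 F [-0.4  0.6 -3.1]
 t=8.40 d [0.0005, 0.0003, 0.0214] r [15.01, 0.01, -0.03] rows 1.7 grip 0.0116 F [-0.4  0.6 -3.1]
```

View pics/w5.png

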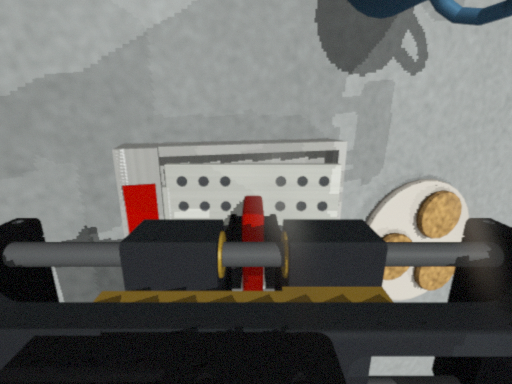

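The tongue is under the lip, whose edge is at column 160, and the tool shows no contact force. I'll lower the far end.

Request:
arm_command([
  [[0.0,0.001,0.003,2.5,0,0,1],[0.0,0.001,0.007,5,0,0,1],[0.0,0.001,0.01,7,0,0,1],[0.0,0.001,0.013,9,0,0,1],[0.0,0.001,0.016,11,0,0,1],[0.0,0.001,0.019,13,0,0,1],[0.0,0.0,0.021,15,0,0,1],[0.0,0.0,0.021,15,0,0,1],[0.0,0.0,0.021,15,0,0,1]],
])

```text
time_s: 9.4
tool_pos: [0.6336, 0.0901, 0.0187]
tool_rot: [180.0, -0.0, 84.6]
force: [0.2, -1.0, -2.5]
grip_width: 0.0116
```

```bash
python3 - <<'E'
from h import *
plan(tcp_for('r',-.067,.0,0,.0014),FY,0)
E
```

```text
t=9.40 d [0.0004, -0.0001, 0.0003] r [0.03, -0.03, -0.05] rows 0.0 grip 0.0116 F [ 0.2 -1.  -2.5]
```

Request:
arm_command([
  [[0,0,0,0,0,0,0.2],[0,0,0,0,0,0,0.2],[0,0,0,0,0,0,0.2],[0,0,0,0,0,0,0.2],[0,0,0,0,0,0,0.2],[0,0,-0.02,0,0,0,0.2],[0,0,-0.06,0,0,0,0],[0,0,-0.1,0,0,0,-0.5],[0,0,-0.14,0,0,0,-1],[0,0,-0.18,0,0,0,-1]],
])

```text
time_s: 10.4
tool_pos: [0.6331, 0.0901, 0.2007]
tool_rot: [180.0, -0.0, 84.6]
force: [0.9, 0.7, -0.3]
grip_width: 0.0592
```

```bash
cat >> h.py <<'E'
def panels(d,region=None):
    "fits each coloured handle top + plate; prints world and bay pose"
    P=cloud(d).reshape(-1,3);hsv=cv2.cvtColor(d['img'],cv2.COLOR_RGB2HSV).reshape(-1,3).astype(int)
    for c,(a,b) in dict(red=(172,8),yel=(22,32),blue=(105,125)).items():
        h=hsv[:,0];ok=(P[:,0]>.3)&(P[:,0]<.72)&(P[:,1]<.42)&(P[:,1]>-.34)
        m=ok&(hsv[:,1]>110)&(hsv[:,2]>50)&(((h>=a)|(h<=b)) if c=='red' else ((h>=a)&(h<=b)))&(P[:,2]>.0365)&(P[:,2]<.06)
        if m.sum()<10: print(c,'not seen');continue
        L=cv2.dilate(m.reshape(384,512).astype(np.uint8),np.ones((3,3)));k,LL,s,ce=cv2.connectedComponentsWithStats(L)
        i=1+np.argmax(s[1:,4]);t=P[m&(LL.reshape(-1)==i)];o=np.median(t,0);r=cv2.minAreaRect(t[:,:2].astype(np.float32))
        print(c,len(t),'top',o.round(4),'ctr',np.round(r[0],4),np.round(r[1],4),round(r[2],1))
        lo=np.median(t[:,2])-.036
        pl=P[(np.hypot(P[:,0]-o[0],P[:,1]-o[1])<.095)&(abs(P[:,2]-lo)<.0035)&(hsv[:,1]<60)&(hsv[:,2]>130)]
        if len(pl)>20:
            r=cv2.minAreaRect(pl[:,:2].astype(np.float32));print('   plate',len(pl),np.median(pl[:,2]).round(4),np.round(r[0],4),np.round(r[1],4),round(r[2],1))
        cc=c[0];a=np.deg2rad(FY);e=t[:,:2].mean(0)*0+np.array(cv2.minAreaRect(t[:,:2].astype(np.float32))[0])-bay(cc,0,0,0)[:2]
        print('   bay',(e@np.array([[np.cos(a),-np.sin(a)],[np.sin(a),np.cos(a)]])).round(4))
E
python3 - <<'E'
from h import *
plan([.56,.24,.27],FY,0)
d=pview('w6');panels(d)
E
```

```text
t=10.40 d [0.1423, -0.087, -0.0693] r [0.02, -0.0, -0.02] rows 3.6 grip 0.0592 F [ 0.9  0.7 -0.3]
red 363 top [0.6316 0.0899 0.0497] ctr [0.6315 0.0884] [0.0497 0.0099] 84.6
   plate 5183 0.0138 [0.6297 0.0801] [0.1062 0.1264] 84.6
   bay [ 0.0081 -0.0009]
yel not seen
blue 23 top [0.709  0.261  0.0525] ctr [0.7099 0.2587] [0.002  0.0203] 7.2
   bay [0.0702 0.388 ]
```

View pics/w6.png

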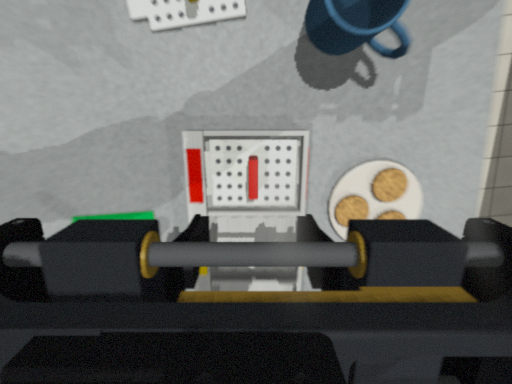

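Red is seated: bay x = 8 mm, y = -1 mm, with the handle top at 49.7 mm. Yellow is next, so I'll get a fresh view from above it.

Request:
arm_command([
  [[0.03,-0.01,-0.02,0,0,0,-1],[0.06,-0.03,-0.04,0,0,0,-1],[0.09,-0.05,-0.06,0,0,0,-1],[0.12,-0.07,-0.07,0,0,0,-1],[0.142,-0.087,-0.07,0,0,0,-1],[0.142,-0.087,-0.07,0,0,0,-1],[0.142,-0.087,-0.07,0,0,0,-1]],
])

```text
time_s: 11.15
tool_pos: [0.56, 0.2399, 0.269]
tool_rot: [180.0, 0.0, 84.7]
force: [0.3, -0.0, -0.7]
grip_width: 0.087
```

```bash
python3 - <<'E'
from h import *
d=pview('w7');panels(d)
plan([.581,.318,.10],2.8);plan([.581,.318,.0105],2.8);print(get_obs()['qpos'].round(1))
E
```

```text
red 21 top [0.6326 0.1127 0.0431] ctr [0.6327 0.1129] [0.0076 0.0014] 0.2
   plate 80 0.008 [0.606  0.0871] [0.0679 0.1678] 32.0
   bay [0.007  0.0236]
yel 291 top [0.5814 0.3185 0.0417] ctr [0.5814 0.3179] [0.0117 0.0484] 3.0
   plate 4393 0.0058 [0.5767 0.3335] [0.1581 0.1375] 11.6
   bay [-0.0633  0.3289]
blue 26 top [0.7095 0.2646 0.05  ] ctr [0.7099 0.2621] [0.0026 0.0256] 2.8
   bay [0.0699 0.3914]
 t=11.20 d [0.0811, 0.0125, 0.1686] r [0.02, 0.06, -8.29] rows 3.8 grip 0.0870 F [-0.  -0.6 -0.4]
 t=11.20 d [0.0812, 0.0125, 0.2581] r [0.02, 0.06, -8.29] rows 5.4 grip 0.0870 F [-0.  -0.6 -0.4]
[ 19.9  21.5 -58.8  83.7  18.4  85.1 -44.3]
```

View pics/w7.png

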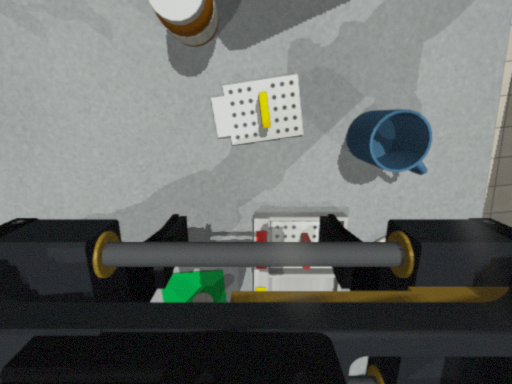

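Request:
arm_command([
  [[0.03,0.005,0.04,0,0,-4,-0.5],[0.06,0.01,0.08,0,0,-8,0],[0.081,0.012,0.12,0,0,-8.3,0],[0.081,0.012,0.16,0,0,-8.3,0],[0.081,0.012,0.19,0,0,-8.3,0],[0.081,0.012,0.19,0,0,-8.3,0],[0.081,0.012,0.19,0,0,-8.3,0]],
])

```text
time_s: 11.9
tool_pos: [0.5807, 0.3178, 0.0789]
tool_rot: [-180.0, 0.0, 92.7]
force: [0.1, 0.5, 1.0]
grip_width: 0.0455
```

```bash
python3 - <<'E'
from h import *
plan([.5813,.318,.0105],2.9)
E
```

```text
t=11.90 d [0.0002, 0.0006, 0.0684] r [-0.05, 0.01, -0.17] rows 1.4 grip 0.0455 F [0.1 0.5 1. ]
```

Request:
arm_command([
  [[0,0,0.025,0,0,0,0],[0,0,0.05,0,0,0,0],[0,0.001,0.063,0,0,0,0],[0,0.001,0.068,0,0,0,0],[0,0.001,0.068,0,0,0,1],[0,0.001,0.068,0,0,0,1],[0,0.001,0.068,0,0,0,1],[0,0.001,0.068,0,0,0,1],[0,0.001,0.068,0,0,0,1],[0,0.001,0.068,0,0,0,1]],
], newtons=40)

```text
time_s: 12.9
tool_pos: [0.5817, 0.3194, 0.0118]
tool_rot: [179.9, -0.0, 92.8]
force: [0.8, 0.0, 2.4]
grip_width: 0.0116
```

Request:
arm_command([
  [[0,0,0,0,0,0,1],[0,0,0,0,0,0,1]],
])

```text
time_s: 13.1
tool_pos: [0.5816, 0.3194, 0.0118]
tool_rot: [179.9, -0.0, 92.9]
force: [2.7, 0.7, 3.7]
grip_width: 0.0118
```

```bash
python3 - <<'E'
from h import *
s=get_obs();print(s['tool_pos'],s['tool_rot'])
plan([.5813,.318,.20],2.9)
p=tcp_for('y',-.045,.003,15,0);print(p)
plan([p[0],p[1],.2],FY)
E
```

```text
[0.58164598 0.31944032 0.01177322] [ 1.79904651e+02 -3.56787088e-02  9.28514403e+01]
 t=13.10 d [-0.0013, -0.0001, -0.1882] r [0.1, -0.04, -0.05] rows 3.8 grip 0.0118 F [2.7 0.7 3.7]
[ 0.64006614 -0.01801124  0.0409747 ]
 t=13.10 d [-0.3398, 0.0419, -0.1884] r [0.09, -0.04, 8.25] rows 7.8 grip 0.0118 F [2.7 0.7 3.7]
```

Request:
arm_command([
  [[0,0,-0.04,0,0,0,1],[0,0,-0.08,0,0,0,1],[0,0,-0.12,0,0,0,1],[-0.02,0,-0.15,0,0,1,1],[-0.06,0.01,-0.175,0,0,3,1],[-0.1,0.015,-0.188,0,0,4,1],[-0.15,0.02,-0.188,0,0,5,1],[-0.2,0.025,-0.188,0,0,6,1],[-0.25,0.03,-0.188,0,0,7,1],[-0.29,0.036,-0.188,0,0,8.2,1]],
])

```text
time_s: 14.1
tool_pos: [0.6302, 0.0274, 0.1975]
tool_rot: [-179.8, 0.1, 84.5]
force: [1.2, 0.3, -2.3]
grip_width: 0.0118
```

```bash
python3 - <<'E'
from h import *
p=tcp_for('y',-.045,.003,15,.0014,.0118);print(p)
plan(p+[0,0,.07],FY,15)
E
```

```text
[ 0.63983716 -0.01658335  0.04232699]
 t=14.10 d [-0.0427, 0.0141, 0.0852] r [-15.17, 0.11, -0.1] rows 1.9 grip 0.0118 F [ 1.2  0.3 -2.3]
```

Request:
arm_command([
  [[-0.02,0.003,0.02,-4,0,0,1],[-0.035,0.007,0.04,-8,0,0,1],[-0.043,0.011,0.06,-12,0,0,1],[-0.043,0.014,0.08,-15.2,0,0,1],[-0.043,0.014,0.085,-15.2,0,0,1],[-0.043,0.014,0.085,-15.2,0,0,1],[-0.043,0.014,0.085,-15.2,0,0,1]],
])

```text
time_s: 14.8
tool_pos: [0.6421, -0.0121, 0.1149]
tool_rot: [164.8, -0.1, 84.7]
force: [0.7, -0.5, -3.1]
grip_width: 0.0117
```

```bash
cat >> h.py <<'E'
def insert_check(d,c):
    q=relcheck(d,c);pc=lambda v:np.percentile(v,[2,98]).round(4) if len(v) else None
    f=(abs(q[:,0])<.1)&(abs(q[:,1])<.075)&(q[:,2]>.013)&(q[:,2]<.027)
    l=f&(q[:,2]>.021)&(q[:,0]<-.03);print('lip x',pc(q[l,0]))
    w=f&(abs(q[:,0])<.015)&(q[:,1]>.03);print('wall y',pc(q[w,1]))
    p=(abs(q[:,0])<.12)&(abs(q[:,1])<.075)&(q[:,2]>.045)&(q[:,2]<.13)&(d['img'].reshape(-1,3).min(1)>110)
    for s in (-.03,0,.05,.08):
        w=p&(abs(q[:,0]-s)<.015)
        if w.sum(): print(s,q[w,1].max().round(4),np.median(q[w,2]).round(4))
E
python3 - <<'E'
from h import *
p=tcp_for('y',-.045,.003,15,.0014,.0118)
plan(p,FY,15)
d=pview('w8');insert_check(d,'y')
E
```

```text
t=14.80 d [-0.0048, -0.0208, 0.0696] r [0.22, -0.08, 0.08] rows 1.5 grip 0.0117 F [ 0.7 -0.5 -3.1]
lip x [-0.0771 -0.054 ]
wall y [0.0499 0.0558]
-0.03 0.0499 0.0859
0 0.0499 0.0934
0.05 0.0499 0.107
0.08 0.05 0.1135
```

Request:
arm_command([
  [[-0.005,-0.005,0.02,0.2,0,0.1,1],[-0.005,-0.01,0.04,0.2,0,0.1,1],[-0.005,-0.016,0.055,0.2,0,0.1,1],[-0.005,-0.02,0.065,0.2,0,0.1,1],[-0.005,-0.021,0.0695,0.2,0,0.1,1],[-0.005,-0.021,0.0695,0.2,0,0.1,1]],
])

```text
time_s: 15.45
tool_pos: [0.6385, -0.0172, 0.0408]
tool_rot: [165.0, -0.1, 84.6]
force: [0.5, -0.6, -2.6]
grip_width: 0.0119
```

```bash
python3 - <<'E'
from h import *
for x,z in [(-.045,.003),(-.056,.002),(-.067,.002)]: plan(tcp_for('y',x,z,15,.0014,.0118),FY,15)
E
```

```text
t=15.45 d [0.0008, 0.0016, -0.0012] r [-0.05, -0.05, -0.02] rows 0.0 grip 0.0119 F [ 0.5 -0.6 -2.6]
 t=15.45 d [0.0008, -0.0093, -0.0031] r [-0.05, -0.05, -0.02] rows 0.2 grip 0.0119 F [ 0.5 -0.6 -2.6]
 t=15.45 d [0.0008, -0.0199, -0.0059] r [-0.05, -0.05, -0.02] rows 0.4 grip 0.0119 F [ 0.5 -0.6 -2.6]
```

Request:
arm_command([
  [[0.0005,-0.003,-0.002,0,0,0,1],[0.0005,-0.007,-0.0025,0,0,0,1],[0.0005,-0.011,-0.0035,0,0,0,1],[0.0005,-0.015,-0.0045,0,0,0,1],[0.0005,-0.018,-0.0055,0,0,0,1],[0.0005,-0.02,-0.006,0,0,0,1],[0.0005,-0.02,-0.006,0,0,0,1]],
])

```text
time_s: 16.15
tool_pos: [0.6177, -0.0152, 0.0421]
tool_rot: [165.0, -0.0, 84.6]
force: [-0.3, 0.4, -2.2]
grip_width: 0.0121
```

```bash
python3 - <<'E'
from h import *
plan(tcp_for('y',-.067,.002,15,.0014,.0118),FY,15)
plan(tcp_for('y',-.067,.001,8,.0014,.0118),FY,8)
plan(tcp_for('y',-.067,.0005,0,.0014,.0118),FY,0)
d=pview('w9');q=relcheck(d,'y')
E
```

```text
t=16.15 d [0.0007, 0.0, 0.0008] r [-0.0, -0.0, -0.04] rows 0.0 grip 0.0121 F [-0.3  0.4 -2.2]
 t=16.15 d [0.0007, 0.0006, 0.0112] r [7.0, -0.01, -0.04] rows 0.8 grip 0.0121 F [-0.3  0.4 -2.2]
 t=16.15 d [0.0007, 0.0, 0.0226] r [15.0, -0.01, -0.04] rows 1.7 grip 0.0121 F [-0.3  0.4 -2.2]
```

View pics/w9.png

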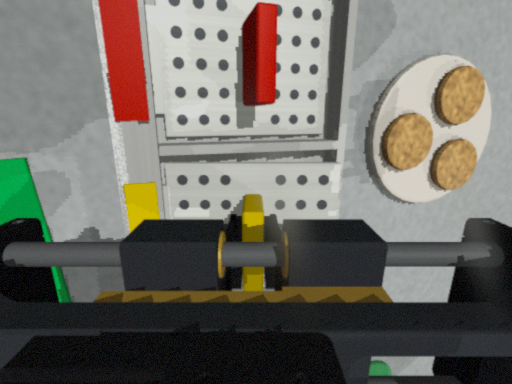

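Yellow's tongue is under the lip (edge at column 160) and no force shows, so I'll lower it and release.

Request:
arm_command([
  [[0.0005,0.0,0.003,2,0,0,1],[0.0005,0.0005,0.007,4.5,0,0,1],[0.0005,0.0005,0.011,7,0,0,1],[0.0005,0.0005,0.014,9,0,0,1],[0.0005,0.0005,0.017,11,0,0,1],[0.0005,0.0,0.02,13,0,0,1],[0.0005,0.0,0.0225,15,0,0,1],[0.0005,0.0,0.0225,15,0,0,1],[0.0005,0.0,0.0225,15,0,0,1]],
])

```text
time_s: 17.1
tool_pos: [0.6241, -0.0149, 0.0201]
tool_rot: [180.0, -0.1, 84.6]
force: [0.0, -0.2, -2.6]
grip_width: 0.0118
```

Request:
arm_command([
  [[0,0,0,0,0,0,0.2],[0,0,0,0,0,0,0.2],[0,0,0,0,0,0,0.2],[0,0,0,0,0,0,0.2],[0,0,0,0,0,0,0.2],[0,0,-0.02,0,0,0,0.2],[0,0,-0.06,0,0,0,0],[0,0,-0.1,0,0,0,-0.5],[0,0,-0.14,0,0,0,-1],[0,0,-0.18,0,0,0,-1]],
])

```text
time_s: 18.1
tool_pos: [0.6236, -0.0151, 0.202]
tool_rot: [180.0, -0.0, 84.6]
force: [0.4, -0.3, -0.0]
grip_width: 0.0586
```

```bash
python3 - <<'E'
from h import *
d=pview('w10');panels(d)
plan([.45,-.27,.27],FY,0);print(get_obs()['qpos'].round(1))
d=cam('scene');panels(d)
E
```

```text
red 464 top [0.6313 0.0889 0.0496] ctr [0.6312 0.0883] [0.0483 0.0102] 84.8
   plate 8038 0.0138 [0.6275 0.0653] [0.1413 0.1244] 85.0
   bay [ 0.0078 -0.001 ]
yel 393 top [ 0.6216 -0.0143  0.0497] ctr [ 0.6213 -0.0158] [0.0492 0.0111] 84.8
   plate 7178 0.0139 [0.6223 0.0012] [0.157  0.1265] 84.5
   bay [0.0078 0.0005]
blue not seen
 t=18.15 d [-0.2712, -0.1515, -0.0624] r [0.61, -0.05, -0.03] rows 6.3 grip 0.0630 F [2.9 1.  4.1]
[ 40.9  24.2 -54.8  86.8  20.1  78.8 -20.8]
red 84 top [0.6381 0.0873 0.0476] ctr [0.636  0.0882] [0.0428 0.0135] 82.6
   plate 712 0.0132 [0.6236 0.064 ] [0.1399 0.1201] 84.9
   bay [ 0.0126 -0.0007]
yel 90 top [ 0.6284 -0.0179  0.0476] ctr [ 0.626  -0.0162] [0.0426 0.0137] 84.1
   plate 872 0.0128 [ 0.6172 -0.0157] [0.1874 0.1178] 84.0
   bay [0.0125 0.0005]
blue 40 top [ 0.4093 -0.2185  0.0411] ctr [ 0.4081 -0.219 ] [0.0418 0.0154] 82.3
   plate 649 0.0051 [ 0.4021 -0.1954] [0.1871 0.1345] 18.7
   bay [-0.1854 -0.116 ]
```

View pics/w10.png

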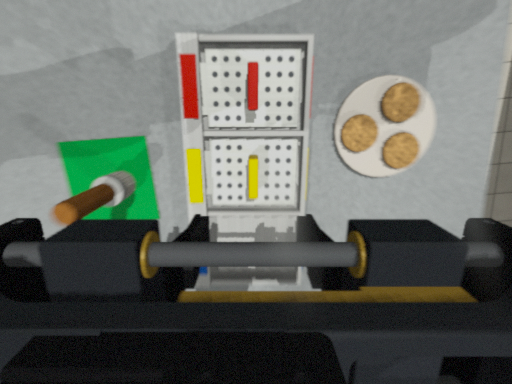

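Red and yellow are both seated, at about (8, ±1) mm in their bays. Now I go look at blue.

Request:
arm_command([
  [[-0.04,-0.02,-0.03,0,0,0,-1],[-0.08,-0.045,-0.06,0,0,0,-1],[-0.12,-0.07,-0.062,0,0,0,-1],[-0.16,-0.09,-0.062,0,0,0,-1],[-0.2,-0.11,-0.062,0,0,0,-1],[-0.24,-0.13,-0.062,0,0,0,-1],[-0.271,-0.151,-0.062,0,0,0,-1],[-0.271,-0.151,-0.062,0,0,0,-1],[-0.271,-0.151,-0.062,0,0,0,-1]],
])

```text
time_s: 19.1
tool_pos: [0.4471, -0.2714, 0.2617]
tool_rot: [-180.0, -0.0, 84.4]
force: [0.5, -0.1, -0.2]
grip_width: 0.0867
```

```bash
python3 - <<'E'
from h import *
d=pview('w11');panels(d);s=get_obs();print(s['tool_pos'],s['tool_rot'],s['force'],s['qpos'].round(1))
E
```

```text
red not seen
yel 3 top [ 0.6171 -0.3139  0.0598] ctr [ 0.6183 -0.3145] [0.0015 0.0029] 84.3
   bay [ 0.0329 -0.2972]
blue 256 top [ 0.4037 -0.2185  0.0417] ctr [ 0.4033 -0.2196] [0.0485 0.0104] 77.7
   plate 4286 0.0059 [ 0.3906 -0.2221] [0.1556 0.1568] 43.3
   bay [-0.1901 -0.1169]
[ 0.44806847 -0.2699914   0.26187975] [ 1.79996499e+02 -6.87494899e-02  8.45850438e+01] [0.05042929 1.0429389  0.83171668] [ 76.8   5.3 -51.   96.1   4.1  80.6  19.8]
```

View pics/w11.png

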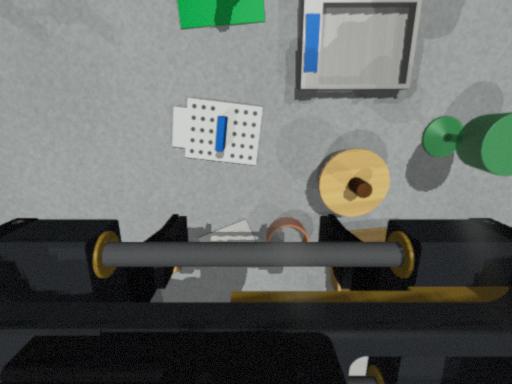

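```bash
python3 - <<'E'
from h import *
d=dict(np.load('pics/w11.npz'));P=cloud(d).reshape(-1,3);i=d['img'].reshape(-1,3)
m=(P[:,2]>.0035)&(P[:,2]<.009)&(i.min(1)>120)&(np.hypot(P[:,0]-.4,P[:,1]+.22)<.082)
print(cv2.minAreaRect(P[m][:,:2].astype(np.float32)))
plan([.4033,-.219,.08],-12.3);
E
```

```text
((0.3922855854034424, -0.2179975062608719), (0.09004700183868408, 0.13429608941078186), 77.7562484741211)
 t=19.15 d [0.0463, -0.0494, 0.1819] r [-0.0, -0.07, 6.89] rows 3.9 grip 0.0872 F [0.1 1.  0.8]
```

Request:
arm_command([
  [[0.015,-0.02,0.04,0,0,3,-0.5],[0.03,-0.04,0.08,0,0,6.9,0],[0.046,-0.05,0.12,0,0,6.9,0],[0.046,-0.05,0.15,0,0,6.9,0],[0.046,-0.05,0.182,0,0,6.9,0],[0.046,-0.05,0.182,0,0,6.9,0],[0.046,-0.05,0.182,0,0,6.9,0]],
])

```text
time_s: 19.85
tool_pos: [0.4033, -0.2186, 0.0805]
tool_rot: [-180.0, -0.1, 77.8]
force: [-0.2, -0.1, 0.5]
grip_width: 0.0454
```

```bash
python3 - <<'E'
from h import *
plan([.4027,-.2193,.011],-12.3);print(get_obs()['tool_pos'],get_obs()['qpos'].round(1))
E
```

```text
t=19.85 d [-0.001, -0.0004, 0.0695] r [-0.01, -0.12, 0.14] rows 1.4 grip 0.0454 F [-0.2 -0.1  0.5]
[ 0.40331541 -0.21856348  0.08054172] [ 75.9   6.1 -52.2 117.4   5.5  59.    8.9]
```

Request:
arm_command([
  [[-0.001,-0.001,0.025,0,0,0,0],[-0.001,-0.001,0.05,0,0,0,0],[-0.001,-0.001,0.064,0,0,0,0],[-0.001,-0.001,0.069,0,0,0,0],[-0.001,-0.001,0.069,0,0,0,1],[-0.001,-0.001,0.069,0,0,0,1],[-0.001,-0.001,0.069,0,0,0,1],[-0.001,-0.001,0.069,0,0,0,1],[-0.001,-0.001,0.069,0,0,0,1],[-0.001,-0.001,0.069,0,0,0,1]],
], newtons=40)

```text
time_s: 20.85
tool_pos: [0.4021, -0.2213, 0.0119]
tool_rot: [179.9, 0.0, 77.7]
force: [0.5, 0.2, 3.4]
grip_width: 0.0121
```

Request:
arm_command([
  [[-0.001,-0.001,0,0,0,0,1],[-0.001,-0.001,0,0,0,0,1]],
])

```text
time_s: 21.05
tool_pos: [0.4014, -0.2216, 0.0119]
tool_rot: [179.9, -0.0, 77.7]
force: [2.2, 2.2, 5.5]
grip_width: 0.0114
```

```bash
python3 - <<'E'
from h import *
s=get_obs();print(s['tool_pos'],s['tool_rot'])
p=tcp_for('b',-.045,.003,15,0);print(p)
plan([.46,-.2,.2],FY)
plan([.61,-.13,.2],FY)
E
```

```text
[ 0.40135806 -0.22163563  0.01185554] [ 1.79866163e+02 -3.57370654e-02  7.76775965e+01]
[ 0.63009066 -0.12354081  0.0409747 ]
 t=21.05 d [0.0338, 0.0531, -0.188] r [0.14, -0.03, -6.92] rows 4.0 grip 0.0114 F [2.2 2.2 5.5]
 t=21.05 d [0.1342, 0.1847, -0.1876] r [0.14, -0.03, -6.92] rows 5.9 grip 0.0114 F [2.2 2.2 5.5]
```

Request:
arm_command([
  [[0,0,-0.04,0,0,0,1],[0,0,-0.08,0,0,0,1],[0,0,-0.12,0,0,-1,1],[0.015,0.02,-0.15,0,0,-2,1],[0.04,0.055,-0.175,0,0,-3,1],[0.065,0.09,-0.187,0,0,-4.5,1],[0.09,0.125,-0.187,0,0,-6,1],[0.115,0.16,-0.187,0,0,-6.9,1],[0.134,0.184,-0.187,0,0,-6.9,1],[0.134,0.184,-0.187,0,0,-6.9,1]],
])

```text
time_s: 22.05
tool_pos: [0.6099, -0.1259, 0.196]
tool_rot: [-179.9, -0.3, 84.9]
force: [0.7, 1.4, -2.5]
grip_width: 0.0116
```

```bash
python3 - <<'E'
from h import *
p=tcp_for('b',-.045,.003,15,-.002,.0119);print(p)
plan(p+[0,0,.07],FY,15);print(get_obs()['qpos'].round(1))
E
```

```text
[ 0.62951594 -0.1254954   0.04242358]
 t=22.05 d [0.0017, 0.0197, 0.0836] r [-15.14, -0.35, 0.25] rows 1.8 grip 0.0116 F [ 0.7  1.4 -2.5]
[ 52.6  25.6 -56.7  87.7  21.3  78.5 -11. ]
```

Request:
arm_command([
  [[0,0.005,0.02,-4,0,0,1],[0,0.01,0.04,-8,0,0,1],[0,0.015,0.06,-12,0,0,1],[0,0.02,0.08,-15.1,-0.3,0.2,1],[0,0.02,0.084,-15.1,-0.3,0.2,1],[0,0.02,0.084,-15.1,-0.3,0.2,1],[0,0.02,0.084,-15.1,-0.3,0.2,1]],
])

```text
time_s: 22.75
tool_pos: [0.6289, -0.1325, 0.1152]
tool_rot: [164.9, 0.2, 84.3]
force: [0.5, 0.7, -2.0]
grip_width: 0.0118
```

```bash
python3 - <<'E'
from h import *
plan(tcp_for('b',-.045,.003,15,-.002,.0119),FY,15)
d=pview('w12');insert_check(d,'b')
E
```

```text
t=22.75 d [0.0073, -0.019, 0.0702] r [0.12, 0.32, -0.23] rows 1.5 grip 0.0118 F [ 0.5  0.7 -2. ]
lip x [-0.077  -0.0539]
wall y [0.0499 0.0554]
-0.03 0.0382 0.0865
0 0.0382 0.0937
0.05 0.0381 0.1074
0.08 0.0379 0.1136
```

View pics/w12.png

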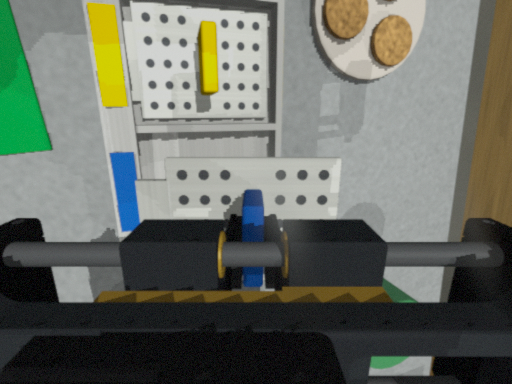

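Request:
arm_command([
  [[0.004,-0.005,0.02,0,0.2,-0.2,1],[0.007,-0.01,0.04,0,0.3,-0.2,1],[0.007,-0.015,0.055,0,0.3,-0.2,1],[0.007,-0.018,0.065,0,0.3,-0.2,1],[0.007,-0.019,0.069,0,0.3,-0.2,1],[0.007,-0.019,0.069,0,0.3,-0.2,1]],
])

```text
time_s: 23.4
tool_pos: [0.6287, -0.1253, 0.0425]
tool_rot: [164.9, -0.0, 84.6]
force: [-0.1, 0.3, -2.4]
grip_width: 0.0118
```

```bash
python3 - <<'E'
from h import *
for x,z in [(-.045,.003),(-.056,.002),(-.067,.002)]: plan(tcp_for('b',x,z,15,-.002,.0119),FY,15)
E
```

```text
t=23.40 d [-0.0001, 0.0008, 0.0003] r [0.08, -0.01, -0.01] rows 0.0 grip 0.0118 F [-0.1  0.3 -2.4]
 t=23.40 d [-0.0001, -0.0101, -0.0016] r [0.08, -0.01, -0.01] rows 0.2 grip 0.0118 F [-0.1  0.3 -2.4]
 t=23.40 d [-0.0001, -0.0207, -0.0045] r [0.08, -0.01, -0.01] rows 0.4 grip 0.0118 F [-0.1  0.3 -2.4]
```

Request:
arm_command([
  [[0,-0.003,0,0,0,0,1],[0,-0.007,-0.001,0,0,0,1],[0,-0.011,-0.002,0,0,0,1],[0,-0.015,-0.003,0,0,0,1],[0,-0.018,-0.004,0,0,0,1],[0,-0.021,-0.0045,0,0,0,1],[0,-0.021,-0.0045,0,0,0,1]],
])

```text
time_s: 24.1
tool_pos: [0.6071, -0.1234, 0.0417]
tool_rot: [164.9, 0.0, 84.6]
force: [0.0, -0.1, -1.8]
grip_width: 0.0118
```

```bash
python3 - <<'E'
from h import *
plan(tcp_for('b',-.067,.001,8,-.002,.0119),FY,8)
plan(tcp_for('b',-.067,.0005,0,-.002,.0119),FY,0)
E
```

```text
t=24.10 d [-0.0, 0.0011, 0.0108] r [7.12, 0.02, -0.0] rows 0.8 grip 0.0118 F [ 0.  -0.1 -1.8]
 t=24.10 d [-0.0, 0.0005, 0.0222] r [15.12, 0.02, -0.0] rows 1.8 grip 0.0118 F [ 0.  -0.1 -1.8]
```

Request:
arm_command([
  [[0,0.0,0.003,2,0,0,1],[0,0.0005,0.007,4.5,0,0,1],[0,0.001,0.0108,7.1,0,0,1],[0,0.001,0.014,9,0,0,1],[0,0.001,0.017,11,0,0,1],[0,0.0005,0.0195,13,0,0,1],[0,0.0005,0.022,15.1,0,0,1],[0,0.0005,0.022,15.1,0,0,1],[0,0.0005,0.022,15.1,0,0,1]],
])

```text
time_s: 25.0
tool_pos: [0.6137, -0.1235, 0.0201]
tool_rot: [180.0, -0.0, 84.6]
force: [-0.3, 0.2, -1.9]
grip_width: 0.0115
```

Request:
arm_command([
  [[0,0,0,0,0,0,0.2],[0,0,0,0,0,0,0.2],[0,0,0,0,0,0,0.2],[0,0,0,0,0,0,0.2],[0,0,0,0,0,0,0.2],[0,0,-0.02,0,0,0,0.2],[0,0,-0.06,0,0,0,0],[0,0,-0.1,0,0,0,-0.5],[0,0,-0.14,0,0,0,-1],[0,0,-0.18,0,0,0,-1]],
])

```text
time_s: 26.0
tool_pos: [0.6132, -0.1237, 0.2021]
tool_rot: [180.0, 0.0, 84.6]
force: [0.3, -0.4, -0.2]
grip_width: 0.0588
```

```bash
python3 - <<'E'
from h import *
d=pview('w13');panels(d)
plan([.56,-.25,.27],FY,0);print(get_obs()['qpos'].round(1))
E
```

```text
red 44 top [0.6281 0.0633 0.0429] ctr [0.6286 0.0633] [0.0012 0.0096] 84.6
   plate 459 0.0078 [0.6248 0.0335] [0.0882 0.1275] 85.0
   bay [ 0.0076 -0.0261]
yel 503 top [ 0.6217 -0.0161  0.0496] ctr [ 0.6217 -0.0169] [0.0488 0.0113] 84.6
   plate 10523 0.0138 [ 0.6206 -0.0172] [0.1864 0.1263] 84.7
   bay [ 0.0083 -0.0006]
blue 365 top [ 0.612  -0.1204  0.0497] ctr [ 0.6119 -0.1217] [0.0502 0.0099] 84.5
   plate 7021 0.0138 [ 0.6129 -0.0996] [0.1461 0.1263] 84.7
   bay [0.0084 0.0001]
 t=26.05 d [-0.1314, -0.0441, -0.0607] r [0.6, 0.08, 0.01] rows 3.0 grip 0.0629 F [3.6 0.5 4.4]
[ 51.3  24.8 -55.8  86.5  20.9  79.1 -11.2]
```

View pics/w13.png

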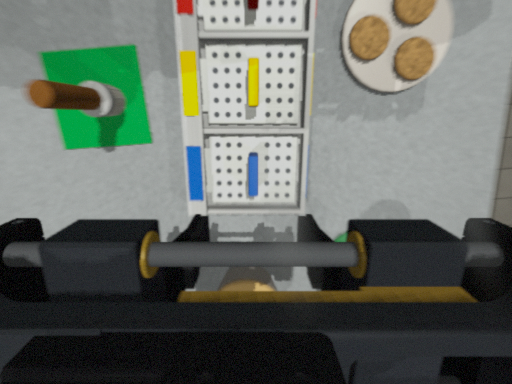

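All three are fitted. Now the lid: I'll fit its disc and knob from the wrist depth at two places.

Request:
arm_command([
  [[-0.03,-0.01,-0.02,0,0,0,-1],[-0.07,-0.02,-0.04,0,0,0,-1],[-0.11,-0.035,-0.06,0,0,0,-1],[-0.131,-0.044,-0.061,0,0,0,-1],[-0.131,-0.044,-0.061,0,0,0,-1],[-0.131,-0.044,-0.061,0,0,0,-1]],
])

```text
time_s: 26.65
tool_pos: [0.5571, -0.2501, 0.2611]
tool_rot: [-180.0, -0.0, 84.5]
force: [-0.6, 0.4, -0.5]
grip_width: 0.0868
```

```bash
cat >> h.py <<'E'
def disc(P,m,note):
    q=P[m];c,r=cv2.minEnclosingCircle(q[:,:2].astype(np.float32))
    print(note,m.sum(),'z',np.median(q[:,2]).round(4) if m.sum() else 0,'c',np.round(c,4),'r',round(r,4));return np.array(c)
def lidpot(d,c=(.59,-.31),R=.07):
    P=cloud(d).reshape(-1,3);n=np.hypot(P[:,0]-c[0],P[:,1]-c[1])<R
    for lo,hi,t in [(.057,.065,'disc'),(.092,.102,'knobtop'),(.05,.0575,'rim')]:
        m=n&(P[:,2]>lo)&(P[:,2]<hi)
        if m.sum()>15: disc(P,m,t)
E
python3 - <<'E'
from h import *
d=pview('w14');lidpot(d);lidpot(dict(np.load('pics/w11.npz')))
P=cloud(d).reshape(-1,3)
plan([.595,-.305,.066],FY)
print(get_obs()['tool_pos'])
E
```

```text
disc 3208 z 0.0608 c [ 0.5847 -0.3061] r 0.0502
knobtop 201 z 0.0966 c [ 0.5848 -0.3053] r 0.0108
rim 27 z 0.0543 c [ 0.5821 -0.2788] r 0.0417
disc 3406 z 0.0607 c [ 0.5849 -0.3055] r 0.0502
knobtop 222 z 0.0966 c [ 0.5843 -0.3054] r 0.0109
rim 56 z 0.054 c [ 0.5591 -0.2879] r 0.0382
 t=26.70 d [-0.0527, 0.0425, 0.1951] r [-0.0, -0.06, 0.07] rows 4.1 grip 0.0867 F [-0.   0.1 -0.5]
[ 0.5575514  -0.24875255  0.26111712]
```

View pics/w14.png

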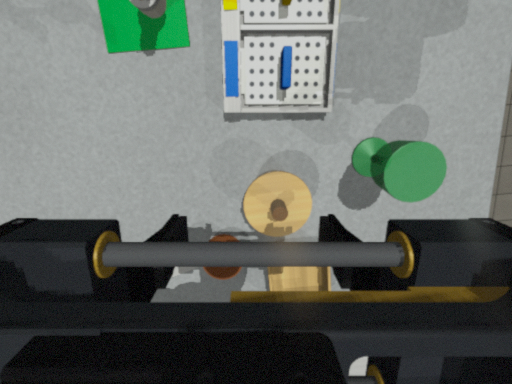

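```bash
python3 - <<'E'
from h import *
plan([.5847,-.3055,.13],FY)
E
```

```text
t=26.70 d [-0.0541, 0.0323, 0.1311] r [-0.0, -0.06, 0.07] rows 2.9 grip 0.0867 F [-0.   0.1 -0.5]
```

Request:
arm_command([
  [[-0.02,0.01,0.03,0,0,0,-0.5],[-0.04,0.02,0.06,0,0,0,0],[-0.054,0.032,0.09,0,0,0,0],[-0.054,0.032,0.12,0,0,0,0],[-0.054,0.032,0.131,0,0,0,0],[-0.054,0.032,0.131,0,0,0,0],[-0.054,0.032,0.131,0,0,0,0]],
])

```text
time_s: 27.4
tool_pos: [0.5853, -0.3055, 0.1318]
tool_rot: [179.9, 0.0, 84.7]
force: [0.4, 0.3, -0.5]
grip_width: 0.045
```

```bash
python3 - <<'E'
from h import *
plan([.5847,-.3055,.067],FY)
E
```

```text
t=27.40 d [-0.0001, -0.0007, 0.0648] r [0.1, 0.0, 0.12] rows 1.3 grip 0.0450 F [ 0.4  0.3 -0.5]
```

Request:
arm_command([
  [[0,-0.0007,0.025,0,0,0,0],[0,-0.0007,0.05,0,0,0,0],[0,-0.0007,0.062,0,0,0,0],[0,-0.0007,0.065,0,0,0,0],[0,-0.0007,0.065,0,0,0,1],[0,-0.0007,0.065,0,0,0,1],[0,-0.0007,0.065,0,0,0,1],[0,-0.0007,0.065,0,0,0,1],[0,-0.0007,0.065,0,0,0,1],[0,-0.0007,0.065,0,0,0,1]],
], newtons=20)

```text
time_s: 28.4
tool_pos: [0.5844, -0.3071, 0.0667]
tool_rot: [179.9, 0.0, 84.6]
force: [1.1, -0.1, 6.0]
grip_width: 0.0213
```

```bash
python3 - <<'E'
from h import *
s=get_obs();print(s['tool_pos'],s['tool_rot'])
plan([.435,-.205,.16],FY)
# free-space check around (.435,-.205) r .06 in w11
d=dict(np.load('pics/w11.npz'));P=cloud(d).reshape(-1,3)
for R in (.055,.07,.09,.11):
    m=(np.hypot(P[:,0]-.435,P[:,1]+.205)<R)&(P[:,2]>.012)&~((np.hypot(P[:,0]-.4,P[:,1]+.22)<.09)&(P[:,2]<.05)); print(R,m.sum(), P[m].mean(0) if m.sum() else '')
E
```

```text
[ 0.58444643 -0.30705287  0.06667014] [1.79866778e+02 4.47667016e-02 8.45964249e+01]
 t=28.40 d [0.0875, -0.1582, -0.0938] r [0.13, 0.04, -0.0] rows 4.1 grip 0.0213 F [ 1.1 -0.1  6. ]
0.055 36264 [ 0.42821461 -0.24231596  0.36789256]
0.07 50627 [ 0.42913284 -0.24318864  0.36441201]
0.09 65399 [ 0.44330073 -0.24494356  0.36154727]
0.11 72136 [ 0.44945266 -0.24664202  0.35943341]
```

Request:
arm_command([
  [[0,0,-0.02,0,0,0,1],[0,0,-0.05,0,0,0,1],[0,0,-0.09,0,0,0,1],[0.02,-0.035,-0.094,0,0,0,1],[0.04,-0.07,-0.094,0,0,0,1],[0.06,-0.105,-0.094,0,0,0,1],[0.08,-0.14,-0.094,0,0,0,1],[0.087,-0.158,-0.094,0,0,0,1],[0.087,-0.158,-0.094,0,0,0,1],[0.087,-0.158,-0.094,0,0,0,1]],
])

```text
time_s: 29.4
tool_pos: [0.4339, -0.2061, 0.1594]
tool_rot: [-180.0, 0.1, 84.5]
force: [-0.3, -0.5, -1.8]
grip_width: 0.0211
```

```bash
python3 - <<'E'
from h import *
plan([.435,-.205,.018],FY);plan([.435,-.205,.03],FY)
d=pview('w15');cam('scene','s15')
E
```

```text
t=29.40 d [0.0014, 0.001, 0.1414] r [-0.01, 0.1, -0.07] rows 2.8 grip 0.0211 F [-0.3 -0.5 -1.8]
 t=29.40 d [0.0014, 0.001, 0.1294] r [-0.01, 0.1, -0.07] rows 2.6 grip 0.0211 F [-0.3 -0.5 -1.8]
```

View pics/s15.png

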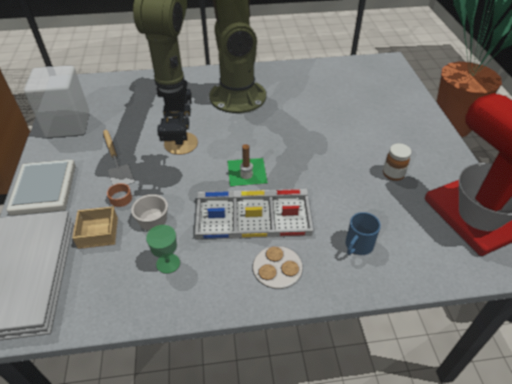

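The lid is in the gripper near (180,143) and the pot is open at (150,210). The panels sit in their bays. I'll set the lid down.

Request:
arm_command([
  [[0.001,0.001,0.04,0,0,0,1],[0.001,0.001,0.08,0,0,0,1],[0.001,0.001,0.11,0,0,0,1],[0.001,0.001,0.13,0,0,0,1],[0.001,0.001,0.138,0,0,0,1],[0.001,0.001,0.1415,0,0,0,1],[0.001,0.001,0.1415,0,0,0,1],[0.001,0.001,0.1415,0,0,0,1]],
])

```text
time_s: 30.3
tool_pos: [0.4365, -0.2048, 0.0189]
tool_rot: [179.9, 0.0, 84.6]
force: [-0.3, 0.3, -1.1]
grip_width: 0.0214
```

Request:
arm_command([
  [[0,0,0,0,0,0,0],[0,0,0,0,0,0,0],[0,0,0,0,0,0,0],[0,0,0,0,0,0,0],[0,0,-0.02,0,0,0,0],[0,0,-0.06,0,0,0,0],[0,0,-0.11,0,0,0,-0.5],[0,0,-0.16,0,0,0,-0.5],[0,0,-0.2,0,0,0,-0.5],[0,0,-0.2,0,0,0,-0.5]],
])

```text
time_s: 31.3
tool_pos: [0.4387, -0.2058, 0.2234]
tool_rot: [179.5, 0.4, 84.6]
force: [0.5, -0.1, -1.1]
grip_width: 0.063
```

```bash
python3 - <<'E'
from h import *
plan([.43,-.07,.26],FY)
d=pview('w16')
P=cloud(d).reshape(-1,3)
n=np.hypot(P[:,0]-.435,P[:,1]+.205)<.07
for lo,hi in [(.006,.02),(.035,.055)]:
    m=n&(P[:,2]>lo)&(P[:,2]<hi)
    if m.sum()>15: disc(P,m,str(lo))
s=get_obs();print(s['qpos'].round(1))
E
```

```text
t=31.30 d [0.1341, -0.0212, -0.0377] r [0.45, 0.4, -0.02] rows 2.8 grip 0.0630 F [ 0.5 -0.1 -1.1]
0.006 3463 z 0.0108 c [ 0.4341 -0.2036] r 0.0499
0.035 226 z 0.0465 c [ 0.4341 -0.2034] r 0.0109
[ 85.6  -0.6 -62.3 104.8  -0.4  75.2  17.9]
```

View pics/w16.png

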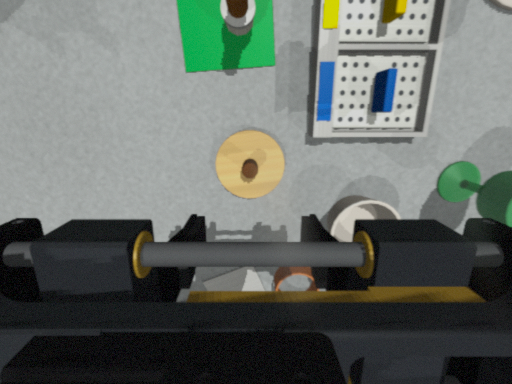

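The lid stands flat at (0.434, -0.2035), at pixel (250,165). Next is the mop.

Request:
arm_command([
  [[0.04,-0.006,-0.01,0,0,0,-0.5],[0.08,-0.012,-0.025,0.4,0.4,0,-0.5],[0.12,-0.018,-0.038,0.4,0.4,0,-0.5],[0.134,-0.021,-0.038,0.4,0.4,0,-0.5],[0.134,-0.021,-0.038,0.4,0.4,0,-0.5],[0.134,-0.021,-0.038,0.4,0.4,0,-0.5]],
])

```text
time_s: 31.95
tool_pos: [0.4263, -0.0696, 0.2548]
tool_rot: [-179.5, -0.4, 84.6]
force: [0.1, 0.2, -1.5]
grip_width: 0.0653
```

```bash
python3 - <<'E'
from h import *
d=pview('w17');P=cloud(d).reshape(-1,3);n=np.hypot(P[:,0]-.44,P[:,1]+.013)<.045
for lo,hi in [(.115,.125),(.0375,.044)]:
    m=n&(P[:,2]>lo)&(P[:,2]<hi)
    if m.sum()>15: disc(P,m,str(lo))
hsv=cv2.cvtColor(d['img'],cv2.COLOR_RGB2HSV).reshape(-1,3).astype(int)
for dd in (d,dict(np.load('pics/w1.npz'))):
  PP=cloud(dd).reshape(-1,3);hh=cv2.cvtColor(dd['img'],cv2.COLOR_RGB2HSV).reshape(-1,3)
  g=(hh[:,0]>50)&(hh[:,0]<75)&(hh[:,1]>130)&(PP[:,0]<.52)&(abs(PP[:,1])<.12)&(PP[:,2]<.02);print('mat',cv2.minAreaRect(PP[g][:,:2].astype(np.float32)),np.median(PP[g][:,2]))
d1=dict(np.load('pics/w1.npz'));P1=cloud(d1).reshape(-1,3);n=np.hypot(P1[:,0]-.44,P1[:,1]+.013)<.045
for lo,hi in [(.115,.125),(.0375,.044)]: disc(P1,n&(P1[:,2]>lo)&(P1[:,2]<hi),'w1 %g'%lo)
# pot from w16
d=dict(np.load('pics/w16.npz'));P=cloud(d).reshape(-1,3);n=np.hypot(P[:,0]-.585,P[:,1]+.305)<.07
q=P[n&(P[:,2]>.05)&(P[:,2]<.058)][:,:2];A=np.c_[2*q,np.ones(len(q))];x=np.linalg.lstsq(A,(q**2).sum(1),rcond=None)[0];print('pot',len(q),x[:2],np.sqrt(x[2]+x[0]**2+x[1]**2))
s=get_obs();print(s['tool_pos'])
E
```

```text
0.115 366 z 0.1225 c [ 0.4388 -0.0166] r 0.0119
0.0375 247 z 0.0427 c [ 0.4386 -0.0165] r 0.0195
mat ((0.4224371910095215, -0.01291801780462265), (0.11836560815572739, 0.1185489073395729), 88.6646728515625) 0.0028079443191595665
mat ((0.4224441647529602, -0.013402443379163742), (0.11851664632558823, 0.11773829162120819), 88.69393157958984) 0.002882098584362225
w1 0.115 196 z 0.1225 c [ 0.4389 -0.0164] r 0.0119
w1 0.0375 160 z 0.0427 c [ 0.4388 -0.0165] r 0.0195
pot 382 [ 0.58395165 -0.30394864] 0.045989915054389895
[ 0.42632432 -0.07013585  0.25490331]
```

View pics/w17.png

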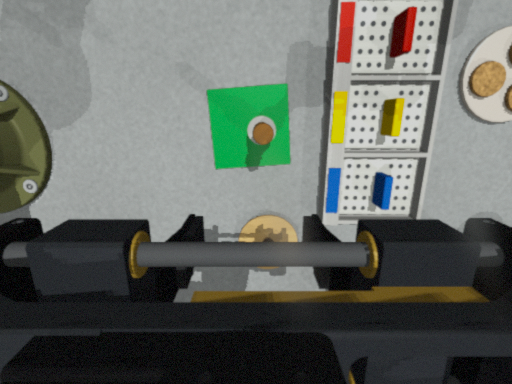

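```bash
python3 - <<'E'
from h import *
plan([.4388,-.0165,.14],FY);print(get_obs()['qpos'].round(1))
E
```

```text
t=32.00 d [0.0537, 0.0083, 0.1153] r [-0.49, -0.45, -0.08] rows 2.5 grip 0.0654 F [-0.3 -0.4 -0.5]
[ 78.6 -15.6 -60.5 106.9 -14.   81.7  15.7]
```

Request:
arm_command([
  [[0,0,0.04,-0.4,-0.4,0,-0.5],[0.01,0.002,0.08,-0.4,-0.4,0,-0.5],[0.03,0.005,0.11,-0.4,-0.4,0,-0.5],[0.045,0.008,0.115,-0.4,-0.4,0,-0.4],[0.0535,0.0085,0.115,-0.4,-0.4,0,-0.2],[0.0535,0.0085,0.115,-0.4,-0.4,0,0],[0.0535,0.0085,0.115,-0.4,-0.4,0,0]],
])

```text
time_s: 32.7
tool_pos: [0.4403, -0.0169, 0.1417]
tool_rot: [180.0, -0.0, 84.5]
force: [0.8, 0.2, -0.5]
grip_width: 0.0466
```

```bash
python3 - <<'E'
from h import *
plan([.4388,-.0165,.082],FY);print(get_obs()['qpos'].round(1))
E
```

```text
t=32.70 d [0.0002, -0.0015, 0.0597] r [0.05, -0.01, -0.08] rows 1.2 grip 0.0466 F [ 0.8  0.2 -0.5]
[ 79.9  -7.3 -75.6 115.5  -7.7  66.5   2.1]
```

Request:
arm_command([
  [[0,-0.0015,0.015,0,0,0,0],[0,-0.0015,0.03,0,0,0,0],[0,-0.0015,0.03,0,0,0,0]],
])

```text
time_s: 33.0
tool_pos: [0.4372, -0.0165, 0.1102]
tool_rot: [-179.9, -0.1, 84.5]
force: [-0.6, 0.8, -0.2]
grip_width: 0.0438
```

```bash
python3 - <<'E'
from h import *
plan([.4388,-.0165,.082],FY);print(get_obs()['qpos'].round(1))
E
```

```text
t=33.00 d [0.0001, 0.0017, 0.0282] r [-0.15, -0.09, -0.07] rows 0.6 grip 0.0438 F [-0.6  0.8 -0.2]
[ 77.6  -0.5 -77.  117.8  -0.6  62.4  -4.6]
```

Request:
arm_command([
  [[0,0.0015,0.012,0,0,0,0],[0,0.0015,0.024,0,0,0,0],[0,0.0015,0.028,0,0,0,0],[0,0.0015,0.028,0,0,0,1],[0,0.0015,0.028,0,0,0,1],[0,0.0015,0.028,0,0,0,1],[0,0.0015,0.028,0,0,0,1],[0,0.0015,0.028,0,0,0,1],[0,0.0015,0.028,0,0,0,1]],
], newtons=35)

```text
time_s: 33.9
tool_pos: [0.4404, -0.0159, 0.0838]
tool_rot: [179.9, 0.0, 84.6]
force: [-0.3, 0.4, 4.1]
grip_width: 0.023
```

```bash
python3 - <<'E'
from h import *
s=get_obs();print(s['tool_pos'],s['tool_rot'],s['qpos'].round(1),s['grip_width'],s['force'])
plan([.4388,-.0165,.19],FY)
E
```

```text
[ 0.44037373 -0.01593778  0.08376014] [1.79947461e+02 3.63937195e-02 8.45912658e+01] [ 73.5   6.7 -76.4 119.2   7.6  59.4 -12.1] 0.023040251960282136 [-0.3273846   0.44926366  4.07509904]
 t=33.90 d [-0.0008, -0.0014, -0.1062] r [0.05, 0.04, -0.01] rows 2.1 grip 0.0230 F [-0.3  0.4  4.1]
```

Request:
arm_command([
  [[0,0.005,-0.03,0,0,0,1],[-0.01,0.02,-0.07,0,0,0,1],[-0.03,0.04,-0.1,0,0,0,1],[-0.06,0.06,-0.106,0,0,0,1],[-0.09,0.08,-0.106,0,0,0,1],[-0.12,0.09,-0.106,0,0,0,1],[-0.15,0.1,-0.106,0,0,0,1],[-0.19,0.1,-0.106,0,0,0,1],[-0.22,0.1,-0.106,0,0,0,1],[-0.22,0.1,-0.106,0,0,0,1]],
])

```text
time_s: 34.9
tool_pos: [0.5169, -0.2503, 0.1878]
tool_rot: [-179.9, 0.0, 84.1]
force: [0.9, -0.7, -0.0]
grip_width: 0.023
```

```bash
python3 - <<'E'
from h import *
s=get_obs();print(s['qpos'].round(1),s['tool_pos'])
plan([.5845,-.305,.19],FY)
d=cam('scene');panels(d)
E
```

```text
[ 76.5  22.1 -65.5  95.2  20.7  76.3   1.6] [ 0.51690669 -0.25034879  0.18783815]
 t=34.90 d [-0.0474, 0.0728, -0.0023] r [-0.1, 0.02, -0.49] rows 1.7 grip 0.0230 F [ 0.9 -0.7 -0. ]
red 81 top [0.638  0.0875 0.0473] ctr [0.6376 0.0878] [0.0427 0.0121] 81.7
   plate 684 0.013 [0.6233 0.0663] [0.1387 0.1215] 83.5
   bay [ 0.0142 -0.0009]
yel 88 top [ 0.6283 -0.0171  0.0482] ctr [ 0.6263 -0.0162] [0.0426 0.0162] 82.2
   plate 1024 0.0136 [ 0.6163 -0.015 ] [0.187 0.122] 83.0
   bay [0.0128 0.0005]
blue 80 top [ 0.6187 -0.1211  0.0473] ctr [ 0.6156 -0.1223] [0.0422 0.0126] 88.0
   plate 635 0.0132 [ 0.6089 -0.0987] [0.1482 0.1196] 81.5
   bay [ 0.0121 -0.0001]
```

Request:
arm_command([
  [[-0.02,0.03,-0.002,0,0,0,1],[-0.035,0.055,-0.002,0,0,0,1],[-0.047,0.073,-0.002,0,0,-0.5,1],[-0.047,0.073,-0.002,0,0,-0.5,1],[-0.047,0.073,-0.002,0,0,-0.5,1]],
])

```text
time_s: 35.45
tool_pos: [0.587, -0.2958, 0.1907]
tool_rot: [-179.9, -0.1, 85.2]
force: [0.2, 0.1, -1.1]
grip_width: 0.0232
```

```bash
python3 - <<'E'
from h import *
plan([.5845,-.305,.101],FY)
cam('side','sd20')
d=pview('w20');P=cloud(d).reshape(-1,3);n=np.hypot(P[:,0]-.585,P[:,1]+.305)<.07
q=P[n&(P[:,2]>.05)&(P[:,2]<.058)][:,:2];print(len(q))
if len(q)>20:
    A=np.c_[2*q,np.ones(len(q))];x=np.linalg.lstsq(A,(q**2).sum(1),rcond=None)[0];print('pot',x[:2],np.sqrt(x[2]+x[0]**2+x[1]**2))
E
```

```text
t=35.45 d [-0.0096, -0.0017, 0.0897] r [-0.06, -0.11, 0.61] rows 1.8 grip 0.0232 F [ 0.2  0.1 -1.1]
899
pot [ 0.5851109  -0.30515236] 0.04641420082954317
```

View pics/w20.png

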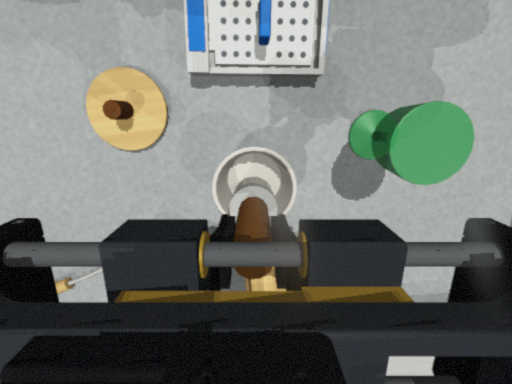

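View pics/sd20.png

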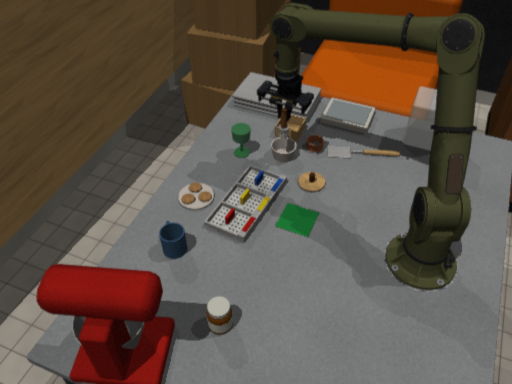

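The mop hangs over the open pot, whose centre reads (0.585, -0.305). I'll dip it now.

Request:
arm_command([
  [[-0.009,-0.002,0.02,0,0,0.6,1],[-0.0096,-0.0017,0.045,0,0,0.6,1],[-0.0096,-0.0017,0.065,0,0,0.6,1],[-0.0096,-0.0017,0.08,0,0,0.6,1],[-0.0096,-0.0017,0.09,0,0,0.6,1],[-0.0096,-0.0017,0.09,0,0,0.6,1],[-0.0096,-0.0017,0.09,0,0,0.6,1],[-0.0096,-0.0017,0.09,0,0,0.6,1],[-0.0096,-0.0017,0.09,0,0,0.6,1]],
])

```text
time_s: 36.45
tool_pos: [0.5851, -0.3073, 0.1022]
tool_rot: [179.9, 0.0, 84.5]
force: [-0.1, -0.0, -0.9]
grip_width: 0.0232
```

```bash
python3 - <<'E'
from h import *
plan([.5845,-.305,.20],FY)
s=get_obs();print(s['tool_pos'],s['tool_rot'])
d=pview('w21');cam('side','sd21')
P=cloud(d).reshape(-1,3);n=np.hypot(P[:,0]-.585,P[:,1]+.305)<.04
q=P[n&(P[:,2]>.065)&(P[:,2]<.16)];print(q.shape)
for c in ['r','y','b']: print(c,tcp_for(c,-.067+.032-.002,.006,0,0,.0808))
E
```

```text
t=36.45 d [0.0022, -0.0006, -0.0978] r [0.08, 0.03, -0.1] rows 2.0 grip 0.0232 F [-0.1 -0.  -0.9]
[ 0.58505889 -0.30727281  0.10223496] [1.79916452e+02 3.12414724e-02 8.45002232e+01]
(3428, 3)
r [0.66329796 0.08626524 0.0948    ]
y [ 0.65332248 -0.01926433  0.0948    ]
b [ 0.643347  -0.1247939  0.0948   ]
```

View pics/w21.png

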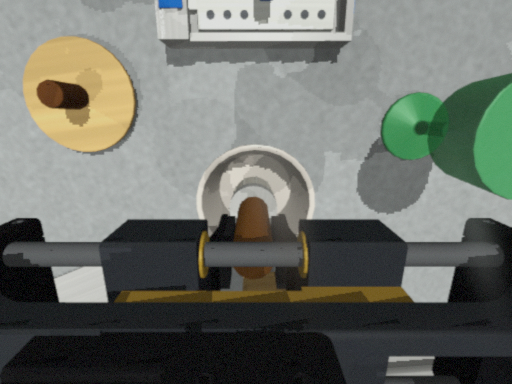

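The mop is dipped to about 21 mm, with the pot clear all round. Next I lift and go to red.

Request:
arm_command([
  [[0.002,0,-0.03,0,0,0,1],[0.002,0,-0.065,0,0,0,1],[0.002,0,-0.098,0,0,0,1],[0.04,0.005,-0.098,0,0,0,1],[0.085,0.01,-0.098,0,0,0,1],[0.13,0.015,-0.098,0,0,0,1],[0.175,0.02,-0.098,0,0,0,1],[0.22,0.025,-0.098,0,0,0,1],[0.265,0.03,-0.098,0,0,0,1],[0.31,0.035,-0.098,0,0,0,1]],
])

```text
time_s: 37.55
tool_pos: [0.6492, -0.0004, 0.1996]
tool_rot: [180.0, 0.0, 84.5]
force: [0.3, -1.2, -1.0]
grip_width: 0.0231
```

```bash
python3 - <<'E'
from h import *
plan([.6633,.0863,.13],FY);print(get_obs()['tool_pos'],get_obs()['qpos'].round(1))
E
```

```text
t=37.55 d [0.0876, 0.0056, 0.0696] r [0.04, 0.02, -0.12] rows 2.2 grip 0.0231 F [ 0.3 -1.2 -1. ]
[ 6.49246590e-01 -3.53733301e-04  1.99615957e-01] [ 41.4  31.4 -61.9  83.5  27.7  81.5 -26.5]
```

Request:
arm_command([
  [[0.04,0.002,0.02,0,0,0,1],[0.075,0.005,0.045,0,0,0,1],[0.0875,0.0055,0.065,0,0,0,1],[0.0875,0.0055,0.07,0,0,0,1],[0.0875,0.0055,0.07,0,0,0,1],[0.0875,0.0055,0.07,0,0,0,1]],
])

```text
time_s: 38.15
tool_pos: [0.6638, 0.0819, 0.13]
tool_rot: [179.9, 0.1, 84.3]
force: [0.3, -0.9, -1.1]
grip_width: 0.0235
```

```bash
python3 - <<'E'
from h import *
plan([.6633,.0863,.094],FY);s=get_obs();print(s['tool_pos'],s['force'])
d=pview('w22');panels(d)
E
```

```text
t=38.15 d [0.0044, -0.001, 0.036] r [0.07, 0.06, -0.3] rows 0.7 grip 0.0235 F [ 0.3 -0.9 -1.1]
[0.66382065 0.08186996 0.13004699] [ 0.34825541 -0.94647175 -1.1240728 ]
red 643 top [0.6325 0.0907 0.0496] ctr [0.6317 0.0886] [0.0493 0.011 ] 84.7
   plate 5706 0.0138 [0.6275 0.0864] [0.118  0.1206] 85.1
   bay [ 0.0083 -0.0006]
yel 29 top [ 0.6245 -0.0197  0.0496] ctr [ 0.6224 -0.019 ] [0.0075 0.0103] 84.7
   plate 1150 0.0139 [0.628  0.0061] [0.0705 0.1445] 22.2
   bay [ 0.0091 -0.0026]
blue 12 top [0.7182 0.2382 0.043 ] ctr [0.7178 0.2386] [0.001  0.0064] 40.0
   bay [0.08   0.3688]
```

View pics/w22.png

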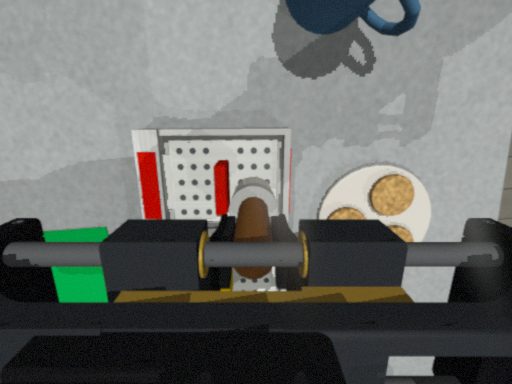

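Request:
arm_command([
  [[0.004,-0.001,0.012,0,0,0,1],[0.004,-0.001,0.024,0,0,0,1],[0.004,-0.001,0.032,0,0,0,1],[0.004,-0.001,0.035,0,0,0,1],[0.004,-0.001,0.0365,0,0,0,1],[0.004,-0.001,0.0375,0,0,0,1],[0.004,-0.001,0.0375,0,0,0,1],[0.004,-0.001,0.0375,0,0,0,1]],
])

```text
time_s: 39.0
tool_pos: [0.6622, 0.0884, 0.0943]
tool_rot: [180.0, 0.1, 84.5]
force: [-5.0, -3.3, 14.3]
grip_width: 0.0231
```

```bash
python3 - <<'E'
from h import *
plan([.6633,.0863,.093],FY);s=get_obs();print(s['tool_pos'],s['force'])
E
```

```text
t=39.00 d [-0.002, 0.0013, 0.0013] r [0.01, 0.09, -0.11] rows 0.1 grip 0.0231 F [-5.  -3.3 14.3]
[0.66216894 0.08844338 0.09434484] [-5.04020512 -3.29629722 14.33511513]
```

Contact on red at 14 N. I'll hold briefly, lift, and go to yellow.

Request:
arm_command([
  [[0,0,0,0,0,0,1],[0,0,0,0,0,0,1],[0,0,-0.015,0,0,0,1],[0,0,-0.04,0,0,0,1],[-0.02,0,-0.05,0,0,0,1],[-0.05,0,-0.05,0,0,0,1],[-0.08,0,-0.05,0,0,0,1],[-0.107,0,-0.05,0,0,0,1],[-0.107,0,-0.05,0,0,0,1],[-0.107,0,-0.05,0,0,0,1]],
])

```text
time_s: 40.0
tool_pos: [0.652, -0.0187, 0.1416]
tool_rot: [-180.0, -0.0, 84.4]
force: [-0.2, 0.5, -0.5]
grip_width: 0.0232
```

```bash
python3 - <<'E'
from h import *
plan([.6533,-.0193,.094],FY);s=get_obs();print(s['tool_pos'],s['force'])
d=pview('w23');panels(d)
E
```

```text
t=40.00 d [-0.0005, 0.0013, 0.0476] r [-0.01, -0.03, -0.21] rows 1.0 grip 0.0232 F [-0.2  0.5 -0.5]
[ 0.65203796 -0.01867815  0.14163971] [-0.19204751  0.50216962 -0.5433545 ]
red 793 top [0.6321 0.089  0.0495] ctr [0.6315 0.0882] [0.0486 0.0113] 84.6
   plate 11177 0.0138 [0.628  0.0639] [0.1387 0.1264] 84.9
   bay [ 0.0082 -0.0011]
yel 552 top [ 0.6225 -0.0125  0.0496] ctr [ 0.6222 -0.0158] [0.0491 0.0113] 84.1
   plate 8002 0.0138 [0.6203 0.0015] [0.1627 0.1259] 81.4
   bay [0.0086 0.0006]
blue 81 top [ 0.6166 -0.1232  0.0493] ctr [ 0.6132 -0.117 ] [0.0319 0.0096] 84.4
   plate 1042 0.0139 [ 0.6143 -0.0932] [0.1277 0.1135] 84.3
   bay [0.0093 0.0049]
```

View pics/w23.png

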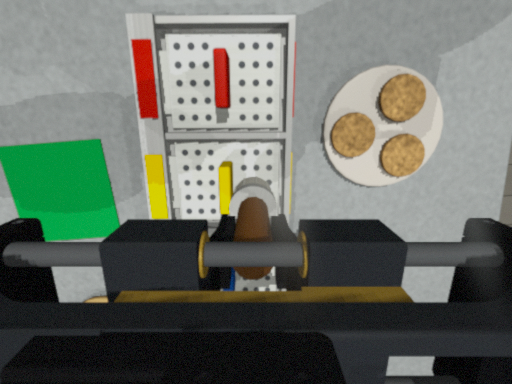

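Request:
arm_command([
  [[0,0.001,0.015,0,0,0,1],[0,0.001,0.03,0,0,0,1],[0,0.001,0.041,0,0,0,1],[0,0.001,0.045,0,0,0,1],[0,0.001,0.047,0,0,0,1],[0,0.001,0.0485,0,0,0,1],[0,0.001,0.0485,0,0,0,1],[0,0.001,0.0485,0,0,0,1]],
])

```text
time_s: 40.85
tool_pos: [0.6525, -0.0172, 0.0944]
tool_rot: [-179.9, 0.0, 84.5]
force: [-3.8, -0.4, 7.4]
grip_width: 0.0231
```

Request:
arm_command([
  [[0,0,0.0005,0,0,0,1],[0,0,0.0005,0,0,0,1],[0,0,-0.015,0,0,0,1],[0,0,-0.04,0,0,0,1],[-0.02,0,-0.05,0,0,0,1],[-0.05,0,-0.05,0,0,0,1],[-0.08,0,-0.05,0,0,0,1],[-0.107,0,-0.05,0,0,0,1],[-0.107,0,-0.05,0,0,0,1],[-0.107,0,-0.05,0,0,0,1]],
])

```text
time_s: 41.85
tool_pos: [0.643, -0.125, 0.1437]
tool_rot: [180.0, -0.0, 84.4]
force: [0.5, 0.5, 0.3]
grip_width: 0.0233
```

```bash
python3 - <<'E'
from h import *
plan([.6433,-.1248,.094],FY);s=get_obs();print(s['tool_pos'],s['force'])
d=pview('w24');panels(d)
E
```

```text
t=41.85 d [0.0002, 0.0002, 0.0497] r [0.05, -0.04, -0.21] rows 1.0 grip 0.0233 F [0.5 0.5 0.3]
[ 0.6430152  -0.12503423  0.14367448] [0.45893171 0.54883205 0.26182805]
red not seen
yel 796 top [ 0.6226 -0.0155  0.0496] ctr [ 0.622  -0.0162] [0.0488 0.0115] 84.6
   plate 12934 0.0138 [ 0.6196 -0.0263] [0.1674 0.1268] 84.6
   bay [0.0085 0.0001]
blue 512 top [ 0.6127 -0.1176  0.0496] ctr [ 0.6122 -0.1209] [0.0488 0.0109] 84.7
   plate 8127 0.0138 [ 0.6133 -0.0948] [0.1436 0.1261] 84.3
   bay [0.0087 0.0009]
```

Request:
arm_command([
  [[0,0,0.015,0,0,0,1],[0,0,0.03,0,0,0,1],[0,0,0.043,0,0,0,1],[0,0,0.047,0,0,0,1],[0,0,0.049,0,0,0,1],[0,0,0.0505,0,0,0,1],[0,0,0.0505,0,0,0,1],[0,0,0.0505,0,0,0,1]],
])

```text
time_s: 42.7
tool_pos: [0.6416, -0.1236, 0.0944]
tool_rot: [-179.8, 0.0, 84.5]
force: [-6.8, 0.8, 12.2]
grip_width: 0.0229
```

Dabbed blue at 12 N. Next I lift and return to the mat.

Request:
arm_command([
  [[0,0,0,0,0,0,1],[0,0,0,0,0,0,1],[0,0,-0.02,0,0,0,1],[0,0,-0.05,0,0,0,1],[0,-0.01,-0.085,0,0,0,1],[0.02,-0.04,-0.085,0,0,0,1],[0.04,-0.08,-0.085,0,0,0,1],[0.06,-0.12,-0.085,0,0,0,1],[0.08,-0.15,-0.085,0,0,0,1],[0.08,-0.17,-0.085,0,0,0,1]],
])

```text
time_s: 43.7
tool_pos: [0.4789, -0.0245, 0.1763]
tool_rot: [-179.8, -0.0, 84.8]
force: [0.3, -0.7, 0.3]
grip_width: 0.0232
```

```bash
python3 - <<'E'
from h import *
plan([.435,-.014,.14],FY);s=get_obs();print(s['tool_pos'],s['qpos'].round(1))
E
```

```text
t=43.70 d [0.0064, -0.0446, 0.0364] r [-0.16, -0.04, 0.22] rows 1.2 grip 0.0232 F [ 0.3 -0.7  0.3]
[ 0.47892467 -0.02447298  0.17630692] [ 74.3   5.1 -76.2 108.2   5.2  70.9  -8.7]
```

Request:
arm_command([
  [[0.003,-0.015,0.012,0,0,0,1],[0.005,-0.03,0.025,0,0,0.2,1],[0.006,-0.044,0.036,0,0,0.2,1],[0.006,-0.044,0.036,0,0,0.2,1],[0.006,-0.044,0.036,0,0,0.2,1]],
])

```text
time_s: 44.2
tool_pos: [0.4384, -0.0186, 0.1419]
tool_rot: [180.0, 0.1, 84.3]
force: [0.4, -0.4, -1.0]
grip_width: 0.0231
```

```bash
python3 - <<'E'
from h import *
plan([.435,-.014,.0845],FY);s=get_obs();print(s['tool_pos'],s['qpos'].round(1))
E
```

```text
t=44.20 d [0.0043, -0.0038, 0.0574] r [0.05, 0.09, -0.3] rows 1.2 grip 0.0231 F [ 0.4 -0.4 -1. ]
[ 0.43835057 -0.01855271  0.14194831] [ 77.8  -7.2 -73.5 115.7  -7.5  66.5   1.8]
```

Request:
arm_command([
  [[0.004,-0.004,0.015,0,0,0,1],[0.004,-0.004,0.03,0,0,0,1],[0.004,-0.004,0.044,0,0,0,1],[0.004,-0.004,0.052,0,0,0,1],[0.004,-0.004,0.056,0,0,0,1],[0.004,-0.004,0.0575,0,0,0,1],[0.004,-0.004,0.0575,0,0,0,1],[0.004,-0.004,0.0575,0,0,0,1]],
])

```text
time_s: 45.0
tool_pos: [0.435, -0.0139, 0.0847]
tool_rot: [179.9, -0.0, 84.3]
force: [0.1, -0.0, -1.5]
grip_width: 0.0229
```

```bash
python3 - <<'E'
from h import *
plan([.435,-.014,.0835],FY);s=get_obs();print(s['tool_pos'],s['tool_rot'],s['qpos'].round(1))
E
```

```text
t=45.00 d [-0.0001, 0.0, 0.0012] r [0.05, -0.0, -0.3] rows 0.0 grip 0.0229 F [ 0.1 -0.  -1.5]
[ 0.43498409 -0.01393809  0.08472562] [ 1.79945116e+02 -1.45573204e-03  8.42976851e+01] [ 74.1   4.2 -76.2 119.8   4.7  59.3 -10.1]
```

Request:
arm_command([
  [[0,0,0.001,0,0,0,1],[0,0,0.001,0,0,0,0],[0,0,0.001,0,0,0,0],[0,0,0.001,0,0,0,0],[0,0,0.001,0,0,0,0],[0,0,-0.01,0,0,0,0],[0,0,-0.03,0,0,0,0],[0,0,-0.055,0,0,0,0],[-0.01,0.01,-0.075,0,0,0,0],[-0.03,0.02,-0.085,0,0,0,0]],
])

```text
time_s: 46.0
tool_pos: [0.4527, -0.0454, 0.1712]
tool_rot: [179.8, 0.3, 84.4]
force: [0.6, 0.5, 0.0]
grip_width: 0.0435
```

```bash
python3 - <<'E'
from h import *
s=get_obs();print(s['tool_pos'],s['qpos'].round(1))
d=pview('w26');P=cloud(d).reshape(-1,3);n=np.hypot(P[:,0]-.435,P[:,1]+.013)<.045
for lo,hi in [(.115,.128),(.0375,.046)]:
    m=n&(P[:,2]>lo)&(P[:,2]<hi)
    if m.sum()>15: disc(P,m,str(lo))
n=np.hypot(P[:,0]-.435,P[:,1]+.205)<.06
for lo,hi in [(.007,.02),(.035,.055)]:
    m=n&(P[:,2]>lo)&(P[:,2]<hi)
    if m.sum()>15: disc(P,m,'lid %g'%lo)
plan([.4343,-.2035,.12],FY)
E
```

```text
[ 0.45269238 -0.04542841  0.17123878] [ 79.6  -5.4 -72.8 111.8  -5.2  69.7   3.1]
0.115 657 z 0.1225 c [ 0.4328 -0.0148] r 0.0117
0.0375 424 z 0.0427 c [ 0.4327 -0.0145] r 0.0196
lid 0.007 1524 z 0.0109 c [ 0.4343 -0.2018] r 0.0494
 t=46.05 d [-0.154, -0.0044, 0.0528] r [0.34, 0.22, -0.5] rows 3.3 grip 0.0437 F [ 1.  -4.   2.4]
```

View pics/w26.png

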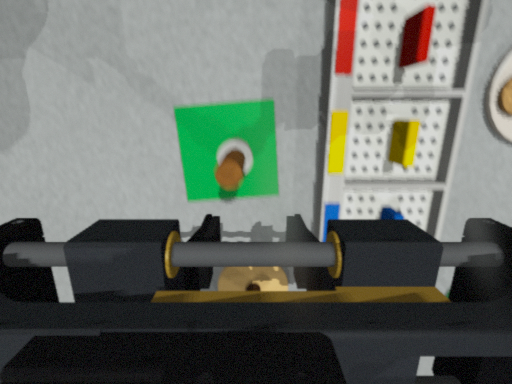

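The mop stands upright at (0.433, -0.0147), about 10 mm from the mat centre. Now the lid.

Request:
arm_command([
  [[-0.04,-0.001,0,0.2,0.2,-0.2,0],[-0.08,-0.002,0,0.3,0.2,-0.5,0],[-0.12,-0.003,0.02,0.3,0.2,-0.5,0],[-0.15,-0.004,0.04,0.3,0.2,-0.5,0],[-0.154,-0.004,0.053,0.3,0.2,-0.5,0],[-0.154,-0.004,0.053,0.3,0.2,-0.5,0],[-0.154,-0.004,0.053,0.3,0.2,-0.5,0]],
])

```text
time_s: 46.75
tool_pos: [0.4322, -0.1976, 0.1163]
tool_rot: [-179.7, -0.3, 84.9]
force: [0.0, -0.0, 0.4]
grip_width: 0.0437
```

```bash
python3 - <<'E'
from h import *
plan([.4341,-.2035,.0185],FY);s=get_obs();print(s['tool_pos'],s['qpos'].round(1))
E
```

```text
t=46.75 d [-0.0062, 0.0029, 0.0977] r [-0.31, -0.28, 0.25] rows 2.0 grip 0.0437 F [ 0.  -0.   0.4]
[ 0.43220907 -0.19762669  0.11628982] [ 83.7   8.5 -65.2 112.7   8.4  64.3   9.9]
```

Request:
arm_command([
  [[-0.004,0.002,0.025,-0.3,-0.3,0.2,0],[-0.006,0.003,0.045,-0.3,-0.3,0.2,0],[-0.006,0.003,0.045,-0.3,-0.3,0.2,0]],
])

```text
time_s: 47.05
tool_pos: [0.4334, -0.2033, 0.0703]
tool_rot: [-179.9, 0.0, 84.7]
force: [-0.7, -0.5, 0.4]
grip_width: 0.0434
```

```bash
python3 - <<'E'
from h import *
plan([.4341,-.2035,.0185],FY)
E
```

```text
t=47.05 d [-0.0001, 0.0009, 0.0518] r [-0.13, 0.02, 0.1] rows 1.0 grip 0.0434 F [-0.7 -0.5  0.4]
```

Request:
arm_command([
  [[0,0.001,0.02,0,0,0,0],[0,0.001,0.04,0,0,0,0],[0,0.001,0.05,0,0,0,0],[0,0.001,0.052,0,0,0,0],[0,0.001,0.052,0,0,0,1],[0,0.001,0.052,0,0,0,1],[0,0.001,0.052,0,0,0,1],[0,0.001,0.052,0,0,0,1],[0,0.001,0.052,0,0,0,1],[0,0.001,0.052,0,0,0,1]],
], newtons=20)

```text
time_s: 48.05
tool_pos: [0.4357, -0.2052, 0.0199]
tool_rot: [180.0, 0.1, 84.6]
force: [-1.0, -0.2, 6.8]
grip_width: 0.0212
```

```bash
python3 - <<'E'
from h import *
s=get_obs();print(s['tool_pos'],s['grip_width'])
plan([.5849,-.305,.16],FY)
E
```

```text
[ 0.43574073 -0.20523977  0.01985043] 0.021222431570616342
 t=48.05 d [-0.0856, 0.158, -0.1398] r [0.05, 0.14, -0.01] rows 4.6 grip 0.0212 F [-1.  -0.2  6.8]
```

Request:
arm_command([
  [[0,0,-0.03,0,0,0,1],[0,0,-0.07,0,0,0,1],[0,0,-0.11,0,0,0,1],[-0.01,0.02,-0.14,0,0,0,1],[-0.03,0.05,-0.14,0,0,0,1],[-0.045,0.085,-0.14,0,0,0,1],[-0.065,0.12,-0.14,0,0,0,1],[-0.085,0.15,-0.14,0,0,0,1],[-0.087,0.158,-0.14,0,0,0,1],[-0.087,0.158,-0.14,0,0,0,1]],
])

```text
time_s: 49.05
tool_pos: [0.5847, -0.3057, 0.158]
tool_rot: [-179.9, -0.1, 84.6]
force: [-0.0, 0.2, -0.6]
grip_width: 0.0213
```

```bash
python3 - <<'E'
from h import *
plan([.585,-.3065,.1],FY)
d=pview('w27');P=cloud(d).reshape(-1,3);n=np.hypot(P[:,0]-.585,P[:,1]+.305)<.075
s=get_obs();print(s['tool_pos'])
q=P[n&(P[:,2]>.048)&(P[:,2]<.058)][:,:2];print(len(q))
if len(q)>20:
    A=np.c_[2*q,np.ones(len(q))];x=np.linalg.lstsq(A,(q**2).sum(1),rcond=None)[0];print('pot',x[:2],np.sqrt(x[2]+x[0]**2+x[1]**2))
m=n&(P[:,2]>.145)&(P[:,2]<.162);q=P[m];print(m.sum(),np.median(q[:,2]))
q=q[q[:,1]>s['tool_pos'][1]-.0][:,:2]
print('lid max y',q[:,1].max(),q[np.argmax(q[:,1])])
E
```

```text
t=49.05 d [-0.0008, 0.0004, 0.058] r [-0.06, -0.06, 0.0] rows 1.2 grip 0.0213 F [-0.   0.2 -0.6]
[ 0.58402208 -0.30489846  0.1584467 ]
418
pot [ 0.58535016 -0.30403793] 0.045432683832000456
8653 0.14883642188962848
lid max y -0.25393098608853776 [ 0.58147243 -0.25393099]
```

View pics/w27.png

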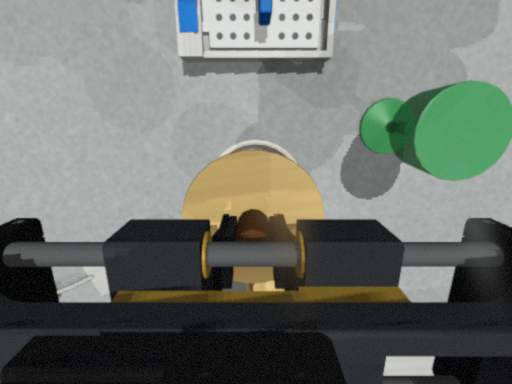

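Request:
arm_command([
  [[-0.0005,0.0005,0.02,0,0,0,1],[-0.0005,0.0005,0.045,0,0,0,1],[-0.0005,0.0005,0.065,0,0,0,1],[-0.0005,0.0005,0.075,0,0,0,1],[-0.0005,0.0005,0.08,0,0,0,1],[-0.0005,0.0005,0.08,0,0,0,1]],
])

```text
time_s: 49.7
tool_pos: [0.5843, -0.3066, 0.0795]
tool_rot: [-180.0, 0.1, 84.6]
force: [-0.1, 0.1, -1.4]
grip_width: 0.021
```

```bash
python3 - <<'E'
from h import *
plan([.585,-.306,.0705],FY);print(get_obs()['tool_pos'])
E
```

```text
t=49.70 d [0.0007, 0.0006, 0.009] r [-0.02, 0.11, 0.01] rows 0.2 grip 0.0210 F [-0.1  0.1 -1.4]
[ 0.58431702 -0.30657847  0.07954479]
```

Request:
arm_command([
  [[0.0005,0.0005,0.004,0,0,0,1],[0.0005,0.0005,0.007,0,0,0,1],[0.0005,0.0005,0.009,0,0,0,1],[0.0005,0.0005,0.009,0,0,0,1],[0.0005,0.0005,0.009,0,0,0,1]],
])

```text
time_s: 50.2
tool_pos: [0.5854, -0.3064, 0.0704]
tool_rot: [180.0, 0.1, 84.6]
force: [0.1, -0.0, -2.1]
grip_width: 0.0213
```

Almost touching the rim, with no contact yet. I'll lower it the last bit, release and lift.

Request:
arm_command([
  [[0,0,0.0005,0,0,0,1],[0,0,0.0005,0,0,0,0],[0,0,0.0005,0,0,0,0],[0,0,0.0005,0,0,0,0],[0,0,0.0005,0,0,0,0],[0,0,-0.015,0,0,0,0],[0,0,-0.05,0,0,0,0],[0,0,-0.09,0,0,0,0],[0,0,-0.13,0,0,0,0],[0.03,-0.02,-0.16,0,0,0,0]],
])

```text
time_s: 51.2
tool_pos: [0.5694, -0.2788, 0.2337]
tool_rot: [179.7, 0.2, 84.2]
force: [0.3, -0.3, 0.4]
grip_width: 0.0434
```

Request:
arm_command([
  [[0.03,-0.02,-0.02,0,0,0,0],[0.06,-0.04,-0.04,0,0,0,0],[0.06,-0.04,-0.04,0,0,0,0],[0.06,-0.04,-0.04,0,0,0,0]],
])

```text
time_s: 51.6
tool_pos: [0.5345, -0.2103, 0.272]
tool_rot: [179.9, 0.3, 84.7]
force: [-0.0, -1.5, 0.4]
grip_width: 0.0436
```

```bash
python3 - <<'E'
from h import *
d=pview('w28');lidpot(d,(.585,-.305));panels(d);s=get_obs();print(s['tool_pos'],s['force'])
P=cloud(d).reshape(-1,3);m=(np.hypot(P[:,0]-.585,P[:,1]+.305)<.055)&(P[:,2]>.057)&(P[:,2]<.065);q=P[m]
c=np.linalg.lstsq(np.c_[q[:,:2]-q[:,:2].mean(0),np.ones(len(q))],q[:,2],rcond=None)[0];print('lid slope',c)
d=cam('scene','s28');panels(d);cam('side','sd28')
E
```

```text
disc 2036 z 0.0608 c [ 0.5829 -0.304 ] r 0.0496
rim 19 z 0.0551 c [ 0.5853 -0.2867] r 0.0467
red not seen
yel 358 top [ 0.6192 -0.0242  0.0492] ctr [ 0.6204 -0.0231] [0.0374 0.0121] 84.7
   plate 5397 0.0137 [ 0.6158 -0.0557] [0.1251 0.1185] 84.9
   bay [ 0.0076 -0.0069]
blue 348 top [ 0.6098 -0.1214  0.0494] ctr [ 0.6108 -0.1219] [0.0468 0.0118] 84.9
   plate 5673 0.0137 [ 0.6115 -0.0996] [0.1458 0.1177] 84.4
   bay [ 0.0073 -0.0002]
[ 0.5341139  -0.21159898  0.27095791] [-0.21614335 -0.77189217 -0.36100594]
lid slope [ 0.00027252 -0.00487381  0.06079001]
red 82 top [0.6357 0.0855 0.0471] ctr [0.6346 0.0858] [0.044  0.0111] 87.6
   plate 602 0.0132 [0.6236 0.0666] [0.1458 0.1191] 84.4
   bay [ 0.0115 -0.0032]
yel 86 top [ 0.6283 -0.0152  0.0478] ctr [ 0.6252 -0.016 ] [0.0424 0.0149] 82.1
   plate 909 0.0135 [ 0.6185 -0.0143] [0.1899 0.1174] 84.5
   bay [0.0117 0.0006]
blue 79 top [ 0.6185 -0.1215  0.0473] ctr [ 0.6158 -0.1224] [0.0418 0.0128] 86.6
   plate 655 0.0132 [ 0.6073 -0.1   ] [0.1437 0.1209] 84.5
   bay [ 0.0124 -0.0002]
```

View pics/w28.png

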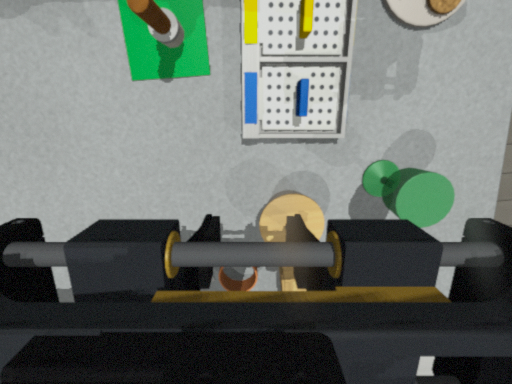

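View pics/s28.png

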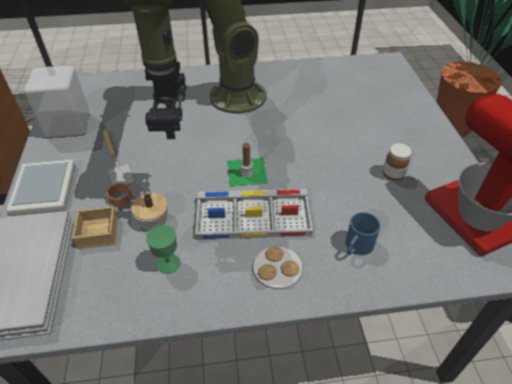

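The lid reads flat on the pot, at disc height 60.8 mm and centred within about 2 mm. Red's scene reading changed by about 2 mm, so I'll check it from above.

Request:
arm_command([
  [[0.05,0.02,0,0,0,0,0],[0.1,0.05,0,0,0,0,0],[0.145,0.07,0,0,0,0,0],[0.19,0.08,0,0,0,0,0],[0.21,0.08,0,0,0,0,0],[0.21,0.08,0,0,0,0,0],[0.21,0.08,0,0,0,0,0],[0.21,0.08,0,0,0,0,0]],
])

```text
time_s: 52.55
tool_pos: [0.6337, -0.0118, 0.2689]
tool_rot: [-179.9, 0.1, 84.4]
force: [0.1, 0.2, -0.3]
grip_width: 0.0435
```

```bash
python3 - <<'E'
from h import *
d=pview('w29');panels(d);s=get_obs();print(s['tool_pos'],s['force'],s['time_s'])
P=cloud(d).reshape(-1,3);n=np.hypot(P[:,0]-.435,P[:,1]+.013)<.045
for lo,hi in [(.115,.128),(.0375,.046)]:
    m=n&(P[:,2]>lo)&(P[:,2]<hi)
    if m.sum()>15: disc(P,m,'mop %g'%lo)
E
```

```text
red 310 top [0.6288 0.0873 0.0496] ctr [0.6289 0.0878] [0.0476 0.0111] 84.6
   plate 5623 0.0139 [0.6276 0.0628] [0.1382 0.1253] 85.3
   bay [ 0.0056 -0.0017]
yel 271 top [ 0.622  -0.015   0.0496] ctr [ 0.6217 -0.0161] [0.0495 0.0104] 84.2
   plate 6101 0.0139 [ 0.619  -0.0151] [0.189  0.1244] 87.2
   bay [0.0083 0.0002]
blue 155 top [ 0.6127 -0.1116  0.0497] ctr [ 0.6125 -0.113 ] [0.0339 0.0095] 84.3
   plate 3460 0.0139 [ 0.615  -0.0836] [0.1317 0.1254] 85.6
   bay [0.0082 0.0088]
[ 0.63364968 -0.01205231  0.26913127] [0.160615   0.36215041 0.09897354] 52.6
mop 0.115 333 z 0.1225 c [ 0.4335 -0.0144] r 0.0122
mop 0.0375 291 z 0.0428 c [ 0.4331 -0.0146] r 0.0196
```

View pics/w29.png

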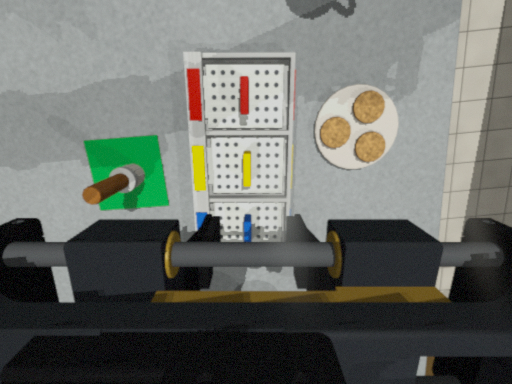

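All checks are within limits. Red has moved about 2.5 mm towards the wall under the lip but still lies flat and in tolerance. I'm handing in.

```bash
python3 - <<'E'
from h import *
print(sign_off())
E
```

```text
the job is handed in; nothing more can be done
None
```

The whole job was done in about 53 s of robot time and handed in; no verdict was reported.

- **Panels:** I hooked and lowered red, yellow and blue into their own bays and let go.
- **Oiling:** I took the lid off and set it on the table, then dipped the mop to about 21 mm above the pot's underside. I dabbed red, yellow and blue in that order, with measured forces of about 14, 7 and 12 N.
- **Putting back:** The mop stands on its mat again and the lid is back on the pot.

Last checks (wrist camera unless noted):

| Thing | Reading |
|---|---|
| Panels, x in their bays | red 5.6 mm, yellow 8 mm, blue about 7–9 mm |
| Panels, y in their bays | within 2 mm of centre |
| Panels, height | flat, handle tops at 49–50 mm |
| Mop | upright, about 11 mm from the mat's centre |
| Lid | flat, top at 61 mm, within about 3 mm of the pot's centre |
| Bystanders | looked unmoved in the final scene picture; not measured |

**Red moved:** it shifted about 2.5 mm towards the wall under the lip some time after its dab (8.2 mm just after the dab, 5.6 mm at the end). It is still inside the 3–17 mm range, with the wall stopping it at 6 mm, so I left it.

**Readings that disagreed:** the scene camera put the panels about 3–6 mm further in x than the wrist camera. I used the wrist readings, because there the panel and frame sizes matched the given ones. In the last wrist picture the gripper hid part of blue, so its y reading of 9 mm is not reliable. The clearer view just before gave about 0 mm.

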